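# Roll the storage jar home with the paddle

## Robot

A 6-joint arm with a two-finger parallel gripper is mounted at the origin on the work surface. World frame = base frame: x ahead of the robot, y to its left, z up, the work surface at z = 0. Lengths are in m, angles in rad, forces in N, time in s.
With the tool pointing down it reaches from about 0.35 to 0.875 m from the base axis. Payload 15.5 kg.
Tool frame: the origin (TCP) lies midway between the tips of the shut fingers; the grasp point (between the pads) lies 19 mm behind it; z points along the fingers, y is the direction in which the jaws open and shut (so a half turn about z gives the same grasp; the last joint's range is limited). The gripper opens to 85 mm and grips with 20 to 120 N. Pads are 22 mm wide; open, the fingers measure 114 mm over their backs; the gripper's body (76 mm by 85 mm) begins 54 mm behind the grasp point. The pads swing forward as they close: fully open they stand 13 mm farther back than shut.
Start: joints at [-0.096, 0.494, 1.345, -0, 1.302, -0.096], TCP at [0.625, 0, 0.231] pointing down, gripper open.
Joint ranges: [-2.91, 2.91], [-0.82, 2.16], [0.22, 2.67], [-1.22, 4.37], [0.12, 2.79], [-3.08, 3.08]. Speed limits (rad/s): [1.89, 1.89, 2.57, 3.01, 3.01, 3.01].

## Interface

Orientations are given as a rotation vector (axis times angle).
In Python, from workcell import status, cams, env gives the robot as it stands.
- The arm moves only by the tool send_rows, never from a script. Its arguments are lists of equal length, an entry for each row: "travel": the shift along the tool's x, y, z in cm, a list of three; "angular": the turn, a rotation vector about the tool's x, y, z in rad, a list of three; "hand": the closure in counts, from 0 (fully open) to 255 (shut). A call has 1 to 10 rows; each row shifts and turns the commanded pose from where the row before left it, along the tool's axes as they then stand; what a row does not reach is not made up. A row lasts 1/12 s, in which the tool goes at most 41.7 mm and 7.16 degrees, less where a joint would pass 70% of its speed; a pose out of reach is approached as far as the arm can. A call is refused whole if a number of a shift passes 4.17 or a number of a turn 0.125, either way. A call with a gripper value outside its range is refused whole. The fingers move at their own pace and stop on an object; the grip force is fixed at half the most. Time passes only in rows, so rows that do not move let the fingers close. It gives the time, the measured TCP pose, the force and the opening at its end, in the units of the state.
- status.get_state(): the state, without advancing time (a new reading comes with each control period).
- cams.get_image(name): name is "scene" or "side" or "wrist"; returns the picture (420x560x3 uint8, blue, green, red); there is no depth.
- cams.camera_model(name): a dict with "vfov" (degrees; the focal length in pixels is half the picture's height over the tangent of half this angle, whatever the lens; pixels are square), "cx", "cy" (the principal point, pixels), "D" ([k1, k2, p1, p2, k3] as OpenCV has them; the pictures are not rectified), "R" (3x3) and "t" (3): a world point X has camera coordinates R X + t. Camera axes: x right, y down, z forward; pixel columns grow to the right and rows downward; lengths in m; the calibration is good to about 2 mm. A picture is of the moment at which its call begins: read the wrist's pose just before it. camera_model takes no time and is no camera call; for the wrist camera it gives the pose at the moment of the call.
- env.job_done(): hands the job in, once; it reports no verdict.
The state is a dict: "time_s": time; "q": joint angles; "qvel": joint speeds; "effort": joint torques, N m; "eef_pos": TCP position; "tcp_rot": TCP orientation; "contact_force": force on the tool from outside, world axes, zero at the start; "wrist_torque": the same for the moment, N m; "grip_width": finger opening in m.
Only numpy, scipy, OpenCV 4.12 (cv2) and the standard library are available. Lean on these libraries where they do the work, as an engineer would, in place of code of your own. Each camera call takes 0.05 s, during which the arm holds its last target.

## Task

Take the bamboo paddle out of its holder and with it roll the glass jar lying in the grey lane up the slope, over the lip and into the dip of the aluminium sliding stop, and go on until you feel jar and stop come up against the end; press there lightly for a moment to bed them, never hard, and touch the glass only with the paddle. Then stand the paddle back upright in its holder, let go, and leave the other things alone.

Things in the scene. Friction and masses are not known exactly. Their poses are not given: they have to be found in the camera images.
- lane: Grey open channel, fixed, 112 mm wide, 100 between its 22 mm high side walls. Origin on the table under it; x level along the lane in the pushing direction, y across (0 = middle), z up. Runs from x = -170 (low open end) to +140 mm; floor rises 0.05 rad to +x, 20 mm above the table at x = 0. A 3 mm rib at x = -125 mm holds the jar at the start. Pushed home, the jar's centre is at x = 48 to 80 mm.
- jar_center (a point): Centre of the closed glass jar with metal lid: a plain cylinder 56 mm in diameter, 84 mm long, 0.19 to 0.3 kg, lying across the lane (axis along the lane's y), at the start against the rib, at lane x about -113 mm, centre 28 mm above the floor. Rolls back down if let go before the dip. Its y is its long axis. It must never feel over 16 N; bed it at the end with 8 to 12 N for half a second.
- carriage (a joint): Travel of the aluminium sliding stop in m: 0 to 0.03 at the start, 0.070 at the end (hard). It has a 40 mm ramp rising 4 mm to a lip, a dip, and a 44 mm high plate that the jar comes against. Where the end lies along the lane differs by 15 mm either way and is not measured: feel for it. Friction holds the stop; pushing it takes a steady 3 to 6 N, at the end the force climbs steeply.
- paddle_grip (a point): Centre of the paddle's handle, the place to grasp. Bamboo blade 70 mm wide (y), 8 mm thick (x), 80 mm tall; handle above it 34 mm wide (y), 18 mm thick (x), 60 mm tall; 140 mm in all, 0.09 kg; upright, z up. This point is 110 mm above the blade's lower edge, 30 mm above its top edge. At the start it stands in the holder's slot.
- holder: Grey block fixed to the table, 70 mm (x) by 110 mm (y) by 40 mm high, origin at the centre of its underside, with a slot for the paddle in its top, 13 mm wide (x), 77 mm long (y), 30 mm deep. With the paddle fully in, the handle's centre is 120 mm above the table.
- tier0: Lower of two stacked bamboo steamer tiers, 190 mm across and 50 mm high, bystander; origin at the centre of its underside.
- tier1: Upper bamboo tier, same size, standing on the lower one; bystander.
- clasp_jar: Upright glass jar with swing-top clasp lid, 90 mm across, 147 mm high, bystander; origin at the centre of its underside.
- pot_grip: Red moulded pot holder grip, 85 x 70 x 40 mm, bystander; origin under its middle.
- tin: Upright metal tin, 60 mm across, 70 mm high, bystander; origin at the centre of its underside.
- mug: White mug, 76 mm across, 85 mm high, between the robot and the lane, bystander; origin at the centre of its underside.
- spoon: Wooden spoon lying on the table between the robot and the lane, bystander.
There are look-alikes about, which are no part of the job. What is shaped like the part that bears jar_center but pink or purple is not meant.

How it is judged:
On the way, in this order (a step that is already met when the one before it is completed fails the run):
1. the paddle has been lifted clear of its holder (z of paddle_grip in the frame of holder above 0.155 m), for 0.1 s.
2. jar and stop are at the end and the paddle presses the jar there with more than 7 N (value of joint carriage above 0.0685 m and x of jar_center in the frame of lane between 0.04 and 0.086 m and z of jar_center in the frame of lane between 0.043 and 0.058 m and contact force between paddle and jar above 7 N), for 0.2 s.
At the end, for the whole second after the job is handed in: The sliding stop is at its end (joint above 0.0685 m of 0.070), the jar rests in its dip (centre at lane x 40 to 86 mm, z 43 to 58 mm), and the paddle stands released and still in its holder: down within 6 mm, within 20 mm of the middle, upright within 0.2 rad (value of joint carriage above 0.0685 m and x of jar_center in the frame of lane between 0.04 and 0.086 m and z of jar_center in the frame of lane between 0.043 and 0.058 m and velocity of joint carriage below 0.005 m/s and linear speed of each of jar, paddle below 0.01 m/s and horizontal distance between paddle_grip and holder below 0.02 m and z of paddle_grip in the frame of holder below 0.126 m and angle between paddle_grip's own z axis and vertical below 0.2 rad); the robot touches nothing.
It fails at once if the paddle pushes the glass jar with more than 16 N (contact force between paddle and jar above 16 N).
It fails at once if the gripper or arm touches the glass jar (contact force between any of the fingers, the arm and jar above 0.5 N).
It fails at once if another thing on the table is moved by more than 20 mm (distance of any of tier0, tier1, clasp_jar, pot_grip, tin, mug, spoon from where it was at the start of the episode above 0.02 m).
It also fails if it takes over 72 s, if anything falls off the work surface, if the arm or the gripper's body presses on something with over 40 N, if the wrist force passes 120 N, or if a joint passes its speed limit or range.

## Working session

There is one attempt and no reset: what is moved stays moved. The work goes in short steps, Python scripts to look and compute and a tool call to move; the robot and the scene stay as the last step left them, time stands still between calls to the robot, and variables do not carry over. Pictures are saved under pics/ and viewed, and the job is handed in when it is done.

Besides the shell and the picture viewer there is one more tool, called as a command line: name --argument value ..., lists and objects as JSON in quotes. send_rows: Moves the arm, as the interface text tells. Its arguments: {"type":"object","properties":{"travel":{"type":"array","items":{"type":"array","items":{"type":"number"}}},"angular":{"type":"array","items":{"type":"array","items":{"type":"number"}}},"hand":{"type":"array","items":{"type":"number"}}},"required":["travel","angular","hand"]}

```bash
ls; mkdir -p pics; python3 - <<'E'
from workcell import status,cams,env
import cv2
s=status.get_state();print(s)
for n in("scene","side","wrist"):
    print(n,cams.camera_model(n)); cv2.imwrite(f"pics/{n}0.png",cams.get_image(n))
E
```

```text
pics
{'time_s': 0.0, 'q': array([-9.54881281e-02,  4.94151497e-01,  1.34612327e+00, -6.92147414e-06,
        1.30250146e+00, -9.54926105e-02]), 'qvel': array([ 0.00043748,  0.00193163,  0.00164864, -0.00115378, -0.00098722,
        0.00108393]), 'effort': array([-2.68344644e-03, -8.82162237e+01, -3.83866239e+01, -4.40739132e-04,
        1.02696815e-02,  1.38197843e-04]), 'eef_pos': array([6.24644551e-01, 4.24173655e-05, 2.30722619e-01]), 'tcp_rot': array([-2.22079178e+00, -2.22080582e+00,  1.19103007e-03]), 'contact_force': array([-0.5829689 , -0.48064569, -0.84278458]), 'wrist_torque': array([-0.00726174,  0.05882726,  0.00855139]), 'grip_width': 0.08514687230641235}
scene {'vfov': 42.72871040078535, 'cx': 279.992782292348, 'cy': 211.50132668279744, 'D': array([-0.07959299,  0.        ,  0.        ,  0.        ,  0.        ]), 'R': array([[-0.83117215,  0.55580799, -0.01517668],
       [ 0.3358244 ,  0.48007349, -0.81040201],
       [-0.44314199, -0.67868029, -0.5856776 ]]), 't': array([ 0.43960227, -0.15299197,  1.57108106])}
side {'vfov': 47.28039349796756, 'cx': 279.44144033347715, 'cy': 211.5557651047409, 'D': array([-0.12562429,  0.        ,  0.        ,  0.        ,  0.        ]), 'R': array([[ 0.78549477, -0.61868306, -0.01514054],
       [-0.45824389, -0.56500615, -0.68613452],
       [ 0.41594531,  0.54589314, -0.72731711]]), 't': array([-0.42128881,  0.37098195,  0.8750694 ])}
wrist {'vfov': 61.84397385635625, 'cx': 281.9118519226167, 'cy': 214.69311426239562, 'D': array([-0.07976554,  0.        ,  0.        ,  0.        ,  0.        ]), 'R': array([[ 9.99999256e-01,  1.13802768e-04, -1.21453392e-03],
       [ 5.01517435e-04, -9.45956628e-01,  3.24292779e-01],
       [-1.11199099e-03, -3.24293147e-01, -9.45955981e-01]]), 't': array([-0.6241308 , -0.04203916,  0.38215155])}
```

View pics/scene0.png

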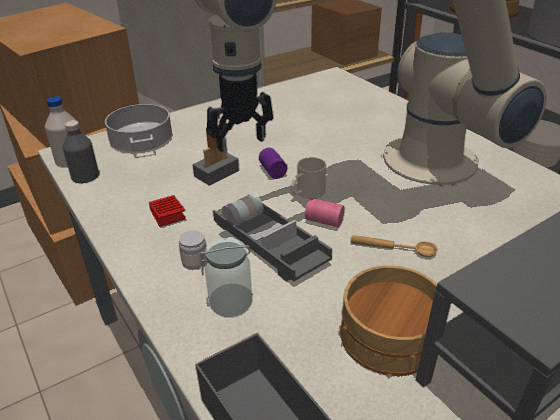

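View pics/side0.png

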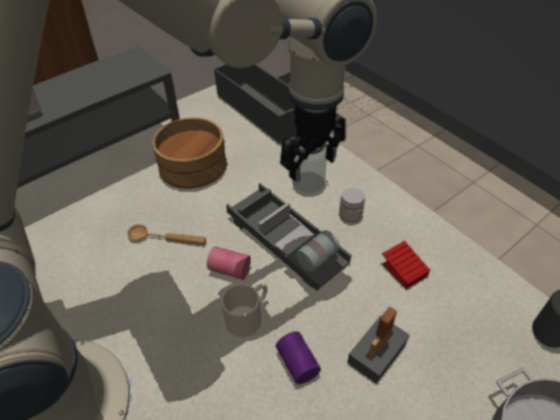

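View pics/wrist0.png

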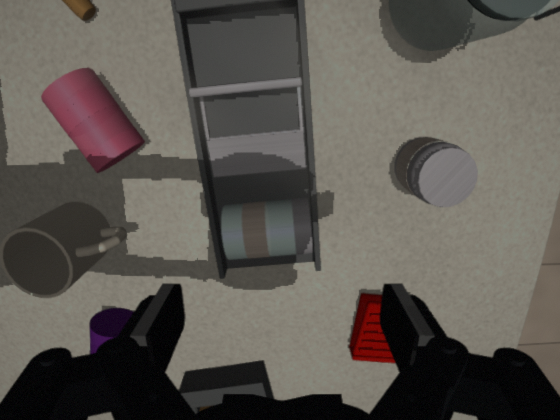

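```bash
cat > h.py <<'E'
import numpy as np,cv2
from scipy.optimize import least_squares
def K(m):
    f=210/np.tan(np.radians(m['vfov']/2)); return np.array([[f,0,m['cx']],[0,f,m['cy']],[0,0,1.]])
def proj(m,X):
    X=np.atleast_2d(np.asarray(X,float))
    return cv2.projectPoints(X,cv2.Rodrigues(m['R'])[0],m['t'],K(m),m['D'])[0].reshape(-1,2)
def ray(m,px,z):
    u=cv2.undistortPoints(np.array([[px]],float),K(m),m['D']).reshape(2)
    d=m['R'].T@np.array([u[0],u[1],1]); c=-m['R'].T@m['t']
    return c+d*(z-c[2])/d[2]
def crop(img,x0,y0,x1,y1,s,name):
    c=cv2.resize(img[y0:y1,x0:x1],None,fx=s,fy=s,interpolation=cv2.INTER_CUBIC); cv2.imwrite(name,c)
def lane2w(p,P):
    x,y,a=p; P=np.atleast_2d(P); c,s=np.cos(a),np.sin(a)
    return np.c_[x+c*P[:,0]-s*P[:,1],y+s*P[:,0]+c*P[:,1],P[:,2]]
E
python3 - <<'E'
import cv2
from h import *
w=cv2.imread('pics/wrist0.png');s=cv2.imread('pics/side0.png');c=cv2.imread('pics/scene0.png')
crop(w,160,0,340,290,2,'pics/w0a.png')
crop(s,210,170,430,390,2.7,'pics/s0a.png')
crop(c,180,110,340,290,3.3,'pics/c0a.png')
E
```

```text
(no output)
```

View pics/w0a.png

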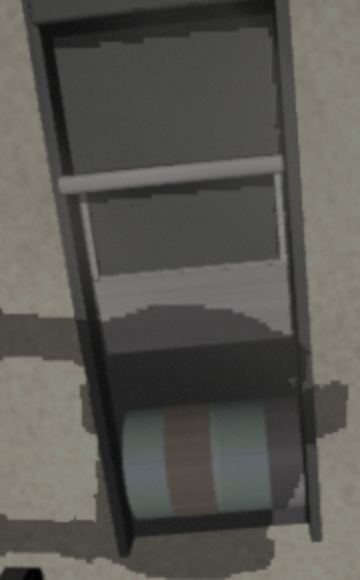

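View pics/s0a.png

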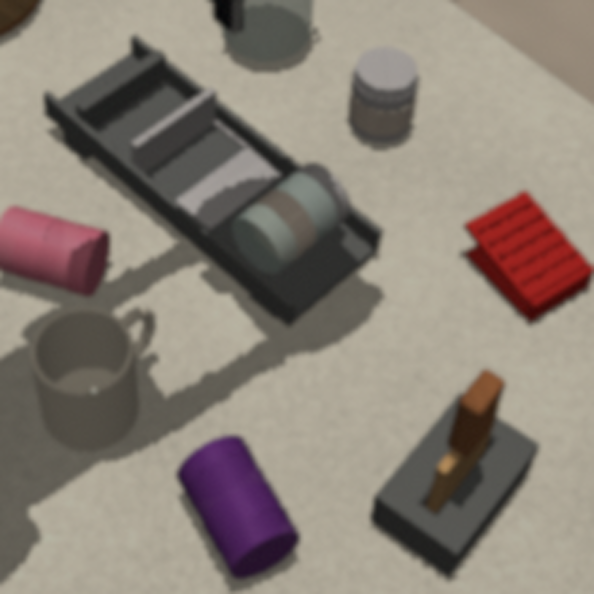

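View pics/c0a.png

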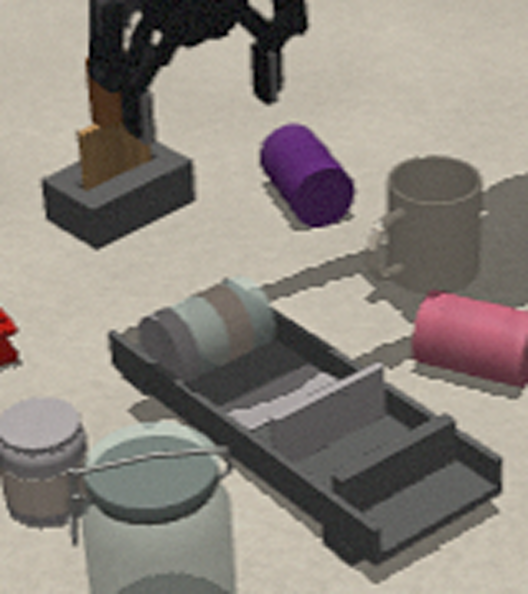

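```bash
cat > fit.py <<'E'
from workcell import cams
from h import *
S=cams.camera_model('side');C=cams.camera_model('scene');W=cams.camera_model('wrist')
s=lambda x,y:(x/2.7+210,y/2.7+170)
c=lambda x,y:(x/3.3+180,y/3.3+110)
w=lambda x,y:(x/2+160,y/2)
zl=.0335;zh=.049
# lane: cam, pix, lane pt
obs=[(S,s(379,233),(-.17,-.056,zl)),(S,s(290,308),(-.17,.056,zl)),(S,s(46,97),(.14,.056,zh)),(S,s(135,40),(.14,-.056,zh)),
(C,c(113,333),(-.17,-.056,zl)),(C,c(500,460),(.14,.056,zh)),(C,c(380,530),(.14,-.056,zh)),
(W,w(122,555),(-.17,.056,zl)),(W,w(318,540),(-.17,-.056,zl))]
def res(p,obs): return np.concatenate([proj(m,lane2w(p,P))[0]-np.array(px) for m,px,P in obs])
r=least_squares(res,[.62,.1,1.57],args=(obs,),loss='soft_l1');print('lane',r.x);print(res(r.x,obs).reshape(-1,2).round(1))
h=.04
obs2=[(S,s(376,497),0),(S,s(537,447),0),(S,s(452,558),0),(C,c(45,182),0),(C,c(98,215),0),(C,c(193,160),0)]
for m,px,_ in obs2: print(ray(m,px,.04).round(4))
lp=r.x
for nm,P in [('jar',(-.113,0,.0145+.028)),('end',(.06,0,.05))]: print(nm,lane2w(lp,P))
E
python3 fit.py
```

```text
lane [0.59433563 0.06754171 1.66202225]
[[ 0.6 -1.3]
 [-0.8 -0.3]
 [-2.5 -1.6]
 [-1.2 -2.5]
 [-2.3 -0.6]
 [ 0.6 -0.9]
 [-2.2  0.1]
 [-2.8  0.8]
 [ 0.8  0.2]]
[ 0.4922 -0.2723  0.04  ]
[ 0.6103 -0.3184  0.04  ]
[ 0.5009 -0.339   0.04  ]
[ 0.6102 -0.3088  0.04  ]
[ 0.598 -0.236  0.04 ]
[ 0.4898 -0.268   0.04  ]
jar [[ 0.60462987 -0.04498842  0.0425    ]]
end [[0.58886966 0.12729222 0.05      ]]
```

Candidates for the jar:
- The glass jar with the brown band in the lane, scene (240,209) / wrist (262,230).
- The pink cylinder, scene (325,212), a look-alike.
- The purple cylinder, scene (273,162), a look-alike.
- The tin (193,248) and clasp jar (229,280), both upright bystanders.

I choose the glass one lying in the grey lane. The close crop w0a shows it across the lane behind the ramp.

The only paddle is at scene (213,150), in the holder, whose top corners put it at about (0.550, -0.290) with the slot about 16° off world x.

Next I move over the holder and look again.

send_rows --travel '[[-2.9, -0.75, 0], [-2.9, -0.75, 0], [-2.9, -0.75, 0], [-2.9, -0.75, 0], [-2.9, -0.75, 0], [-2.9, -0.75, 0], [-2.9, -0.75, 0], [-2.9, -0.75, 0], [-2.9, -0.75, 0], [-2.9, -0.75, 0]]' --angular '[[0, 0, 0], [0, 0, 0], [0, 0, 0], [0, 0, 0], [0, 0, 0], [0, 0, 0], [0, 0, 0], [0, 0, 0], [0, 0, 0], [0, 0, 0]]' --hand '[0, 0, 0, 0, 0, 0, 0, 0, 0, 0]'

```text
time_s: 0.98
eef_pos: [0.5493, -0.2913, 0.2311]
tcp_rot: [-2.221, -2.221, 0.0]
contact_force: [1.1, -0.1, 0.7]
grip_width: 0.0855
```

send_rows --travel '[[0, 0, 0], [0, 0, 0], [0, 0, 0], [0, 0, 0], [0, 0, 0], [0, 0, 0], [0, 0, 0], [0, 0, 0], [0, 0, 0], [0, 0, 0]]' --angular '[[0, 0, 0.12], [0, 0, 0.12], [0, 0, 0.12], [0, 0, 0.12], [0, 0, 0.12], [0, 0, 0.12], [0, 0, 0.12], [0, 0, 0.12], [0, 0, 0.12], [0, 0, 0.12]]' --hand '[0, 0, 0, 0, 0, 0, 0, 0, 0, 0]'

```text
time_s: 1.82
eef_pos: [0.5499, -0.2899, 0.231]
tcp_rot: [-3.089, -0.57, 0.001]
contact_force: [-0.0, -0.3, -0.2]
grip_width: 0.0854
```

send_rows --travel '[[0, 0, 0], [0, 0, 0], [0, 0, 0]]' --angular '[[0, 0, 0.09], [0, 0, 0], [0, 0, 0]]' --hand '[0, 0, 0]'

```text
time_s: 2.07
eef_pos: [0.5499, -0.29, 0.2311]
tcp_rot: [-3.11, -0.444, 0.0]
contact_force: [-0.9, 0.0, -0.5]
grip_width: 0.0854
```

```bash
python3 - <<'E'
from workcell import status,cams,env
import cv2,pickle
from scipy.spatial.transform import Rotation as R
s=status.get_state();print(s['time_s'],s['eef_pos'],R.from_rotvec(s['tcp_rot']).as_matrix().round(3),s['q'].round(3))
pickle.dump(cams.camera_model('wrist'),open('w1.pkl','wb'))
for n in ('wrist','side','scene'): cv2.imwrite(f'pics/{n}1.png',cams.get_image(n))
a=cv2.imread('pics/side1.png')
from h import crop
crop(a,210,170,430,390,2.7,'pics/s1a.png')
crop(cv2.imread('pics/scene1.png'),180,110,340,290,3.3,'pics/c1a.png')
E
```

```text
2.0667 [ 0.54992101 -0.28996421  0.23109693] [[ 0.96  0.28 -0.  ]
 [ 0.28 -0.96  0.  ]
 [-0.   -0.   -1.  ]] [-0.581  0.489  1.354 -0.     1.299  0.706]
```

View pics/wrist1.png

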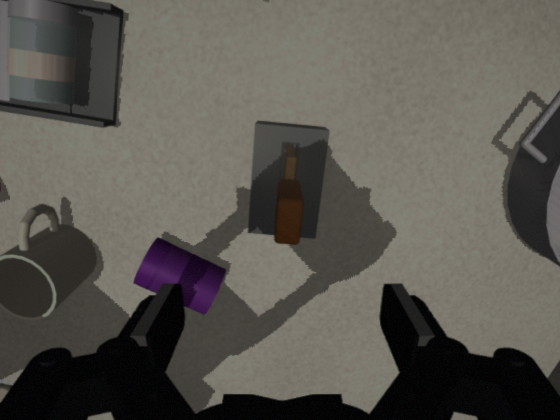

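View pics/s1a.png

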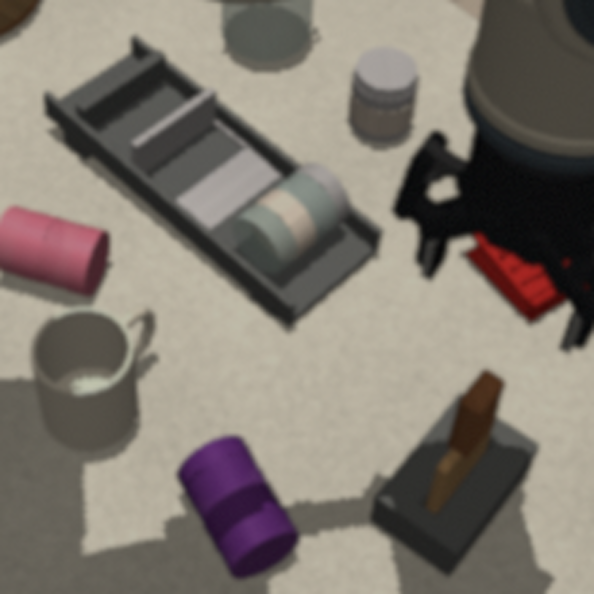

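View pics/c1a.png

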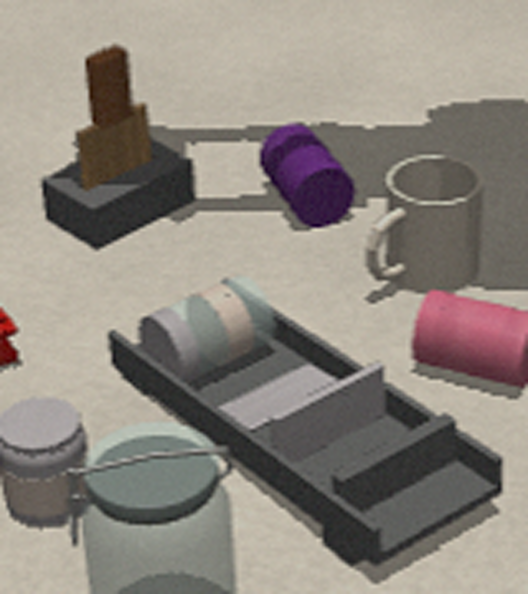

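```bash
python3 - <<'E'
import cv2
from h import crop
w=cv2.imread('pics/wrist1.png')
crop(w,230,110,350,260,4,'pics/w1a.png'); crop(w,0,0,140,140,4,'pics/w1b.png')
crop(cv2.imread('pics/scene1.png'),185,115,245,190,8,'pics/c1b.png')
E
```

```text
(no output)
```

View pics/w1a.png

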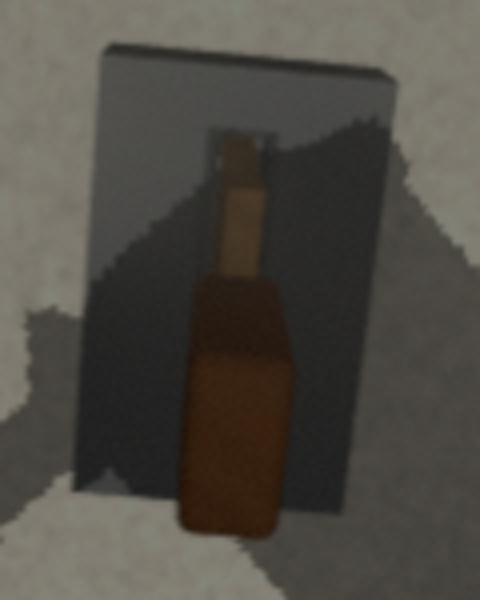

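View pics/w1b.png

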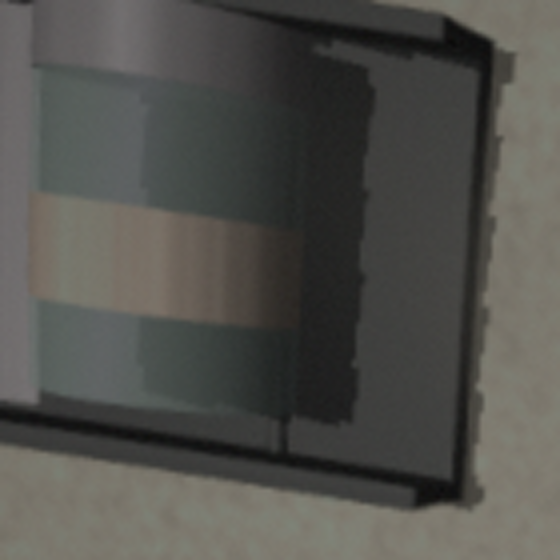

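View pics/c1b.png

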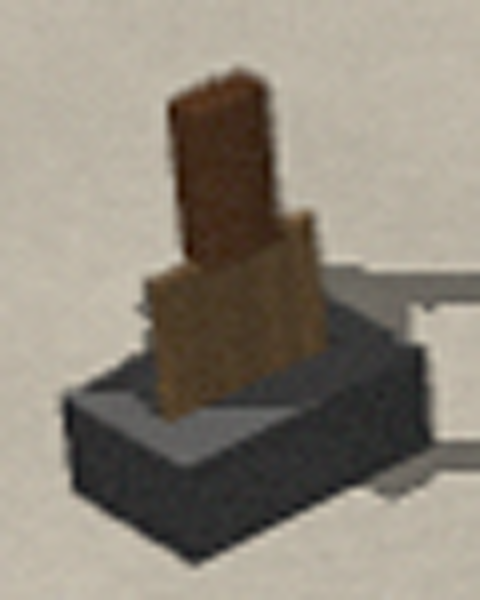

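```bash
cat > fit2.py <<'E'
import pickle
from fit import *
W1=pickle.load(open('w1.pkl','rb'))
a=lambda x,y:(x/4+230,y/4+110); b=lambda x,y:(x/4,y/4); d=lambda x,y:(x/8+185,y/8+115)
print('--holder')
H=[ray(W1,a(*p),.04)[:2] for p in [(105,57),(395,83),(342,515),(73,491)]]
print(np.round(H,4),np.mean(H,0)); H=np.array(H)
e=(H[0]-H[3]+H[1]-H[2])/2; print('long',np.linalg.norm(e),np.degrees(np.arctan2(e[1],e[0]))); e=(H[1]-H[0]+H[2]-H[3])/2; print('short',np.linalg.norm(e),np.degrees(np.arctan2(e[1],e[0])))
T=np.array([ray(W1,a(*p),.15)[:2] for p in [(192,352),(292,358),(275,538),(180,530)]]);print('handle top',T.round(4),T.mean(0))
e=(T[0]-T[3]+T[1]-T[2])/2; print('long',np.linalg.norm(e),np.degrees(np.arctan2(e[1],e[0])))
# joint holder fit (x,y,phi): long axis dir phi
hx,hy=.055,.035
obsH=[(W1,a(105,57),(hx,hy,.04)),(W1,a(395,83),(hx,-hy,.04)),(W1,a(342,515),(-hx,-hy,.04)),(W1,a(73,491),(-hx,hy,.04)),
(C,d(66,395),(hx,-hy,.04)),(C,d(185,466),(hx,hy,.04)),(C,d(425,345),(-hx,hy,.04)),(C,d(72,490),(hx,-hy,0)),(C,d(195,562),(hx,hy,0)),(C,d(430,440),(-hx,hy,0)),
(S,s(376,497),(-hx,hy,.04)),(S,s(537,447),(hx,-hy,.04)),(S,s(452,558),(-hx,-hy,.04))]
r=least_squares(res,[.55,-.29,.28],args=(obsH,),loss='soft_l1');print('holder',r.x);print(res(r.x,obsH).reshape(-1,2).round(1))
obs+=[(W1,b(447,12),(-.17,-.056,zl)),(W1,b(412,508),(-.17,.056,zl))]
r=least_squares(res,[.62,.1,1.57],args=(obs,),loss='soft_l1');print('lane',r.x);print(res(r.x,obs).reshape(-1,2).round(1))
for nm,P in [('jar',(-.113,0,.0145+.028)),('end',(.06,0,.05)),('behind',(-.155,0,0))]: print(nm,lane2w(r.x,P))
for nm,px in (('clasp',(229,295)),('tin',(193,262)),('mug',(311,190))): print(nm,ray(C,px,0))
E
python3 fit2.py
```

```text
lane [ 0.48199299 -0.08020461  1.58514226]
[[  8.3  77. ]
 [ -0.8  83.1]
 [ -4.9  55.7]
 [  2.6  51.9]
 [ 11.9 -42.3]
 [ -2.9 -46.9]
 [ -3.7 -52.1]
 [ -3.2  -1. ]
 [-78.1 -89.3]]
[ 0.4922 -0.2723  0.04  ]
[ 0.6103 -0.3184  0.04  ]
[ 0.5009 -0.339   0.04  ]
[ 0.6102 -0.3088  0.04  ]
[ 0.598 -0.236  0.04 ]
[ 0.4898 -0.268   0.04  ]
jar [[ 0.48361402 -0.19319298  0.0425    ]]
end [[ 0.48113226 -0.02021079  0.05      ]]
--holder
[[ 0.5985 -0.2501]
 [ 0.6118 -0.3169]
 [ 0.504  -0.3388]
 [ 0.491  -0.2703]] [ 0.55132282 -0.29399877]
long 0.1096626672692856 11.071866697343237
short 0.06891312029679832 -78.95183506663797
handle top [[ 0.5665 -0.2817]
 [ 0.5702 -0.2981]
 [ 0.5381 -0.305 ]
 [ 0.5349 -0.2887]] [ 0.55242791 -0.29337384]
long 0.03259779631746577 12.283560462362642
holder [ 0.55090926 -0.29395694  0.19535452]
[[-1.3  0.1]
 [ 0.7  0.4]
 [ 0.1  0.3]
 [-0.2  0.7]
 [-1.5 -0.4]
 [-0.7 -0.2]
 [-0.2  0.1]
 [-0.7 -0.1]
 [-0.6  0.2]
 [ 0.1  0.3]
 [-1.5 -0.1]
 [ 0.2 -0.7]
 [ 1.1 -1. ]]
lane [0.59334973 0.06534724 1.65795417]
[[ 8.000e-01 -3.000e-01]
 [-8.000e-01  7.000e-01]
 [-2.200e+00 -1.100e+00]
 [-8.000e-01 -2.000e+00]
 [-2.200e+00 -1.300e+00]
 [ 2.000e-01 -1.500e+00]
 [-2.700e+00 -6.000e-01]
 [-1.159e+02 -1.468e+02]
 [-2.056e+02 -2.632e+02]
 [ 1.800e+00  3.600e+00]
 [ 2.100e+00  3.500e+00]]
jar [[ 0.6031861  -0.04722383  0.0425    ]]
end [[0.58812687 0.12511949 0.05      ]]
behind [[ 0.60684209 -0.08906441  0.        ]]
clasp [0.76092904 0.15340045 0.        ]
tin [0.77658987 0.01458123 0.        ]
mug [ 0.38180612 -0.06932921  0.        ]
```

```bash
python3 - <<'E'
t=open('fit.py').read()
t=t.replace("W=cams.camera_model('wrist')","W=dict(S,vfov=61.84397385635625,cx=281.9118519226167,cy=214.69311426239562,D=np.array([-.07976554,0,0,0,0]),R=np.array([[9.99999256e-01,1.13802768e-04,-1.21453392e-03],[5.01517435e-04,-9.45956628e-01,3.24292779e-01],[-1.11199099e-03,-3.24293147e-01,-9.45955981e-01]]),t=np.array([-0.6241308,-0.04203916,0.38215155]))")
open('fit.py','w').write(t)
E
python3 fit2.py | sed -n '/^lane/,$p'
python3 - <<'E'
import cv2,pickle
from fit2 import *
# overlay lane model on side1/scene1
p=r.x
P=[];
for x in(-.17,.14):
  for y in(-.056,.056,-.05,.05):
    for z in (0,.022): P.append((x,y,.02+.05*x+z))
for x,dz in((-.113,0),):
  for y in(-.042,.042): P+= [(x,y,.0143+.028),(x,y,.0143+.056),(x-.028,y,.0423),(x+.028,y,.0423)]
for n,m,c in(('side1',S,(210,170,430,390,2.7)),('scene1',C,(180,110,340,290,3.3)),('wrist1',W1,(0,0,140,140,4))):
    im=cv2.imread(f'pics/{n}.png');x0,y0,x1,y1,k=c
    im=cv2.resize(im[y0:y1,x0:x1],None,fx=k,fy=k,interpolation=cv2.INTER_CUBIC)
    for q in proj(m,lane2w(p,P)): cv2.circle(im,(int((q[0]-x0+.5)*k),int((q[1]-y0+.5)*k)),3,(0,0,255),1)
    cv2.imwrite(f'pics/ov_{n}.png',im)
E
```

```text
lane [0.59430234 0.06757974 1.66188083]
[[ 0.6 -1.3]
 [-0.8 -0.3]
 [-2.5 -1.6]
 [-1.2 -2.5]
 [-2.3 -0.6]
 [ 0.6 -0.9]
 [-2.2  0.1]
 [-2.7  0.8]
 [ 0.8  0.2]]
[ 0.4922 -0.2723  0.04  ]
[ 0.6103 -0.3184  0.04  ]
[ 0.5009 -0.339   0.04  ]
[ 0.6102 -0.3088  0.04  ]
[ 0.598 -0.236  0.04 ]
[ 0.4898 -0.268   0.04  ]
jar [[ 0.60458066 -0.04495183  0.0425    ]]
end [[0.58884482 0.12733102 0.05      ]]
--holder
[[ 0.5985 -0.2501]
 [ 0.6118 -0.3169]
 [ 0.504  -0.3388]
 [ 0.491  -0.2703]] [ 0.55132282 -0.29399877]
long 0.1096626672692856 11.071866697343237
short 0.06891312029679832 -78.95183506663797
handle top [[ 0.5665 -0.2817]
 [ 0.5702 -0.2981]
 [ 0.5381 -0.305 ]
 [ 0.5349 -0.2887]] [ 0.55242791 -0.29337384]
long 0.03259779631746577 12.283560462362642
holder [ 0.55090926 -0.29395694  0.19535452]
[[-1.3  0.1]
 [ 0.7  0.4]
 [ 0.1  0.3]
 [-0.2  0.7]
 [-1.5 -0.4]
 [-0.7 -0.2]
 [-0.2  0.1]
 [-0.7 -0.1]
 [-0.6  0.2]
 [ 0.1  0.3]
 [-1.5 -0.1]
 [ 0.2 -0.7]
 [ 1.1 -1. ]]
lane [0.59515625 0.06763184 1.66176377]
[[ 0.8 -1.5]
 [-0.6 -0.5]
 [-2.2 -1.8]
 [-1.  -2.7]
 [-2.6 -0.5]
 [ 0.3 -0.8]
 [-2.5  0.2]

[... 1013 characters left out ...]
84]
long 0.03259779631746577 12.283560462362642
holder [ 0.55090926 -0.29395694  0.19535452]
[[-1.3  0.1]
 [ 0.7  0.4]
 [ 0.1  0.3]
 [-0.2  0.7]
 [-1.5 -0.4]
 [-0.7 -0.2]
 [-0.2  0.1]
 [-0.7 -0.1]
 [-0.6  0.2]
 [ 0.1  0.3]
 [-1.5 -0.1]
 [ 0.2 -0.7]
 [ 1.1 -1. ]]
lane [0.59515625 0.06763184 1.66176377]
[[ 0.8 -1.5]
 [-0.6 -0.5]
 [-2.2 -1.8]
 [-1.  -2.7]
 [-2.6 -0.5]
 [ 0.3 -0.8]
 [-2.5  0.2]
 [-2.   0.8]
 [ 1.6  0.2]
 [-0.5  0.1]
 [ 0.3  0.5]]
jar [[ 0.6054214  -0.04490094  0.0425    ]]
end [[0.58970573 0.12738376 0.05      ]]
behind [[ 0.60923677 -0.08672729  0.        ]]
clasp [0.76092904 0.15340045 0.        ]
tin [0.77658987 0.01458123 0.        ]
mug [ 0.38180612 -0.06932921  0.        ]
```

View pics/ov_side1.png

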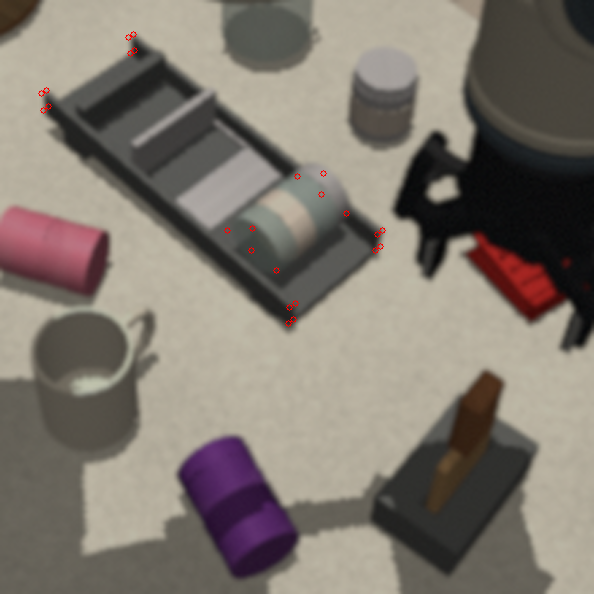

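View pics/ov_wrist1.png

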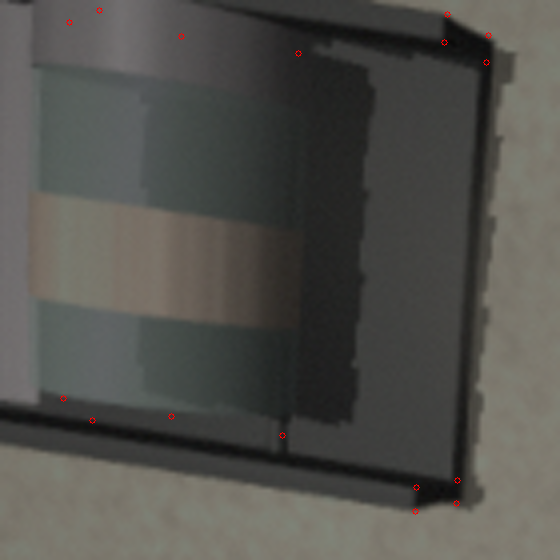

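View pics/ov_scene1.png

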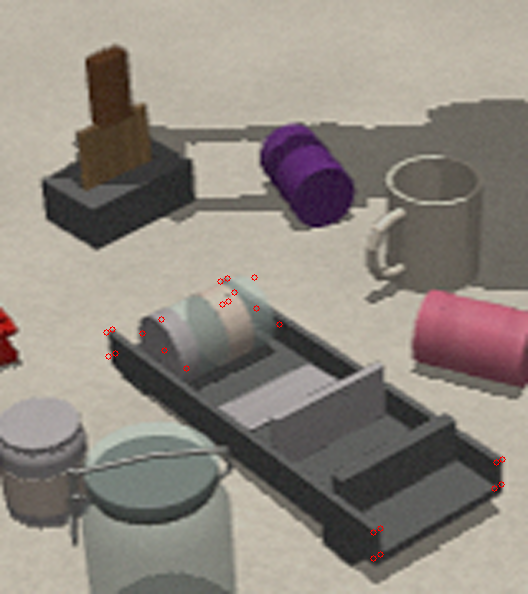

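send_rows --travel '[[0, 0, 0], [0.08, 0.4, 1.0], [0, 0, 1.5], [0, 0, 1.5], [0, 0, 2.0], [0, 0, 2.0], [0, 0, 2.0], [0, 0, 1.5], [0, 0, 1.0], [0, 0, 0.5]]' --angular '[[0, 0, 0.083], [0, 0, 0], [0, 0, 0], [0, 0, 0], [0, 0, 0], [0, 0, 0], [0, 0, 0], [0, 0, 0], [0, 0, 0], [0, 0, 0]]' --hand '[0, 0, 0, 0, 0, 0, 0, 0, 0, 0]'

```text
time_s: 3.05
eef_pos: [0.551, -0.2935, 0.0994]
tcp_rot: [-3.125, -0.314, 0.003]
contact_force: [-0.6, 0.6, 0.3]
grip_width: 0.0854
```

```bash
python3 - <<'E'
from workcell import status,cams,env
import cv2,pickle
from scipy.spatial.transform import Rotation as R
s=status.get_state();print(s['time_s'],s['eef_pos'],R.from_rotvec(s['tcp_rot']).as_matrix().round(3))
for n in ('wrist','scene'): cv2.imwrite(f'pics/{n}2.png',cams.get_image(n))
E
```

```text
3.05 [ 0.55098516 -0.29353341  0.09937789] [[ 0.98   0.199 -0.002]
 [ 0.199 -0.98   0.001]
 [-0.001 -0.001 -1.   ]]
```

View pics/wrist2.png

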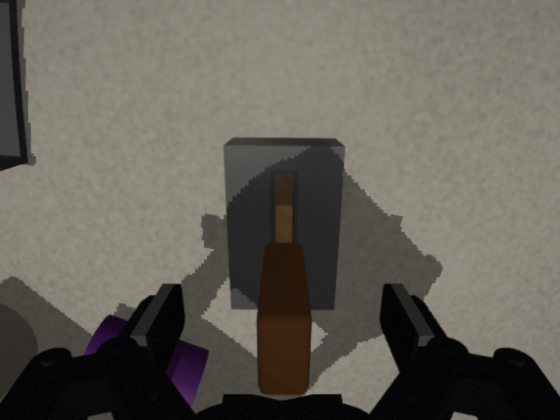

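The wrist view shows the handle (285,320) centred between the fingers (170 and 395) and square to them. I close on it.

send_rows --travel '[[0, 0, 0], [0, 0, 0], [0, 0, 0], [0, 0, 0], [0, 0, 0], [0, 0, 0], [0, 0, 0], [0, 0, 0]]' --angular '[[0, 0, 0], [0, 0, 0], [0, 0, 0], [0, 0, 0], [0, 0, 0], [0, 0, 0], [0, 0, 0], [0, 0, 0]]' --hand '[255, 255, 255, 255, 255, 255, 255, 255]'

```text
time_s: 3.82
eef_pos: [0.5518, -0.2939, 0.1017]
tcp_rot: [3.126, 0.31, 0.001]
contact_force: [-0.2, 0.6, 6.5]
grip_width: 0.0173
```

```bash
python3 - <<'E'
from workcell import status
s=status.get_state();print(s)
E
```

```text
{'time_s': 3.8167, 'q': array([-5.84877137e-01,  6.35479924e-01,  1.47940578e+00,  5.41818561e-05,
        1.02591081e+00,  7.88066698e-01]), 'qvel': array([-7.53806761e-05, -3.51491856e-04,  1.46752032e-03,  4.74084034e-04,
       -9.47684181e-04, -7.85828305e-04]), 'effort': array([-4.17095586e-02, -8.89789796e+01, -2.90234256e+01, -1.66974007e-02,
       -2.06876560e-01, -2.61301007e-03]), 'eef_pos': array([ 0.55183186, -0.29390147,  0.10174132]), 'tcp_rot': array([3.12577219e+00, 3.10189298e-01, 1.01524706e-03]), 'contact_force': array([-0.16123021,  0.55699803,  6.51924085]), 'wrist_torque': array([0.08875503, 0.07916722, 0.05025195]), 'grip_width': 0.01726168122098982}
```

send_rows --travel '[[0, 0, -0.4], [0, 0, -0.8], [0, 0, -1.0], [0, 0, -1.2], [0, 0, -1.2], [0, 0, -1.2], [0, 0, -1.0], [0, 0, -0.7], [0, 0, -0.5], [0, 0, 0]]' --angular '[[0, 0, 0], [0, 0, 0], [0, 0, 0], [0, 0, 0], [0, 0, 0], [0, 0, 0], [0, 0, 0], [0, 0, 0], [0, 0, 0], [0, 0, 0]]' --hand '[255, 255, 255, 255, 255, 255, 255, 255, 255, 255]'

```text
time_s: 4.65
eef_pos: [0.5519, -0.294, 0.1824]
tcp_rot: [3.125, 0.31, 0.002]
contact_force: [0.7, -0.2, -0.4]
grip_width: 0.0175
```

```bash
python3 - <<'E'
from workcell import status,cams,env
import cv2,pickle
from h import crop
s=status.get_state();print(s['time_s'],s['eef_pos'],s['tcp_rot'],s['contact_force'],s['grip_width'])
cv2.imwrite('pics/scene3.png',cams.get_image('scene')); crop(cv2.imread('pics/scene3.png'),160,80,300,220,4,'pics/c3.png')
E
```

```text
4.65 [ 0.5519334  -0.29400233  0.1824348 ] [3.12530757e+00 3.10042524e-01 1.82386517e-03] [ 0.67209338 -0.22730727 -0.37308678] 0.017505962291530407
```

View pics/c3.png

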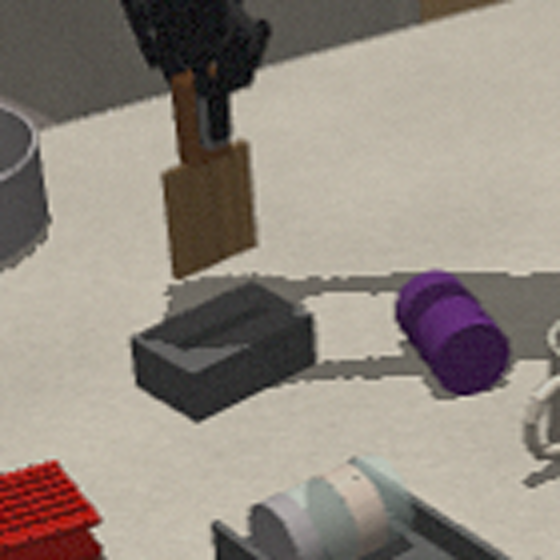

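The paddle is out (blade at crop 210,210), upright and clear of the holder. Now I move to behind the jar.

send_rows --travel '[[0.5, -0.93, 0], [1.0, -1.86, 0], [1.25, -2.35, 0], [1.25, -2.35, 0], [1.25, -2.35, 0], [1.25, -2.35, 0], [1.25, -2.35, 0], [1.0, -1.86, 0], [0.8, -1.5, 0], [0.5, -0.76, 0]]' --angular '[[0, 0, 0], [0, 0, 0], [0, 0, 0], [0, 0, 0], [0, 0, 0], [0, 0, 0], [0, 0, 0], [0, 0, 0], [0, 0, 0], [0, 0, 0]]' --hand '[255, 255, 255, 255, 255, 255, 255, 255, 255, 255]'

```text
time_s: 5.53
eef_pos: [0.6134, -0.0883, 0.1805]
tcp_rot: [-3.125, -0.313, 0.002]
contact_force: [0.1, 0.3, -1.4]
grip_width: 0.0172
```

send_rows --travel '[[0, 0, 0], [0, 0, 0], [0, 0, 0.7], [0, 0, 1.2], [0, 0, 1.2], [0, 0, 1.2], [0, 0, 1.0], [0, 0, 0.7], [0, 0, 0.4], [0, 0, 0]]' --angular '[[0, 0, 0.054], [0, 0, 0.053], [0, 0, 0], [0, 0, 0], [0, 0, 0], [0, 0, 0], [0, 0, 0], [0, 0, 0], [0, 0, 0], [0, 0, 0]]' --hand '[255, 255, 255, 255, 255, 255, 255, 255, 255, 255]'

```text
time_s: 6.37
eef_pos: [0.613, -0.091, 0.1163]
tcp_rot: [-3.138, -0.143, 0.002]
contact_force: [0.5, -0.1, -1.3]
grip_width: 0.0171
```

```bash
cat > st.py <<'E'
from workcell import status
import numpy as np
s=status.get_state();u=np.array([-.091,.9958]);d=s['eef_pos'][:2]-[.595,.0676]
print(round(s['time_s'],2),s['eef_pos'].round(4),s['tcp_rot'].round(4),'F',s['contact_force'].round(2),'Fu',round(float(s['contact_force'][:2]@u),2),'T',s['wrist_torque'].round(2),'lx',round(float(d@u),4),'ly',round(float(d@[-.9958,-.091]),4))
E
python3 st.py;python3 - <<'E'
from workcell import status,cams,env
import cv2,pickle
from h import crop
for n,c in(('scene',(180,110,340,290,3.3)),('side',(210,170,430,390,2.7)),('wrist',(0,0,560,420,1.4))):
    crop(cams.get_image(n),*c,f'pics/{n}4.png')
E
```

```text
6.37 [ 0.613  -0.091   0.1163] [-3.1379e+00 -1.4310e-01  2.1000e-03] F [ 0.47 -0.07 -1.25] Fu -0.11 T [-0.    0.02  0.05] lx -0.1596 ly -0.0035
```

View pics/scene4.png

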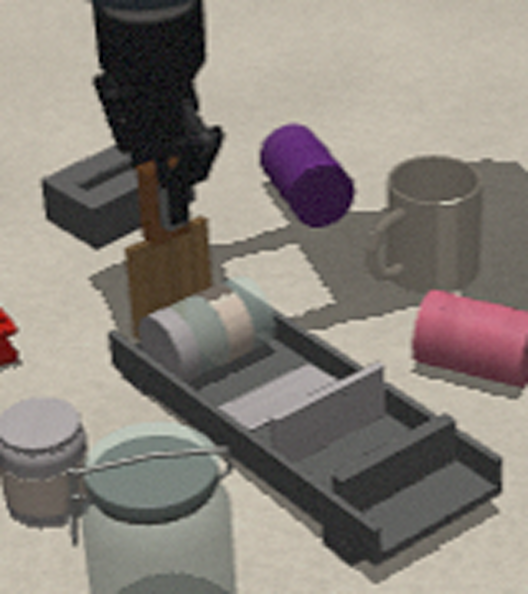

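View pics/side4.png

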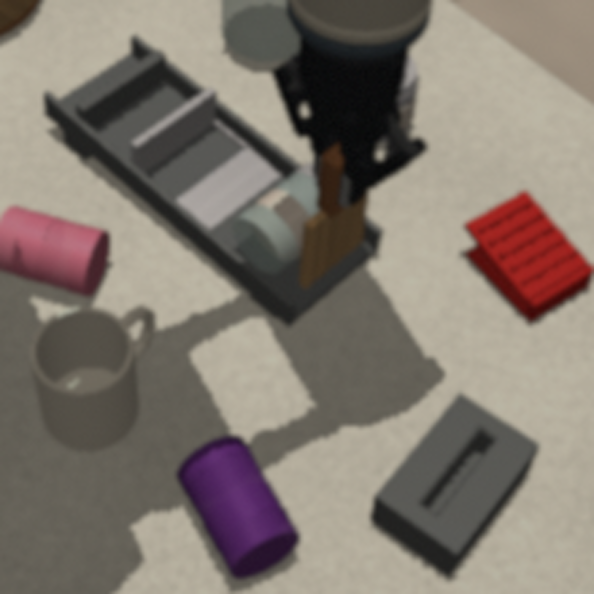

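View pics/wrist4.png

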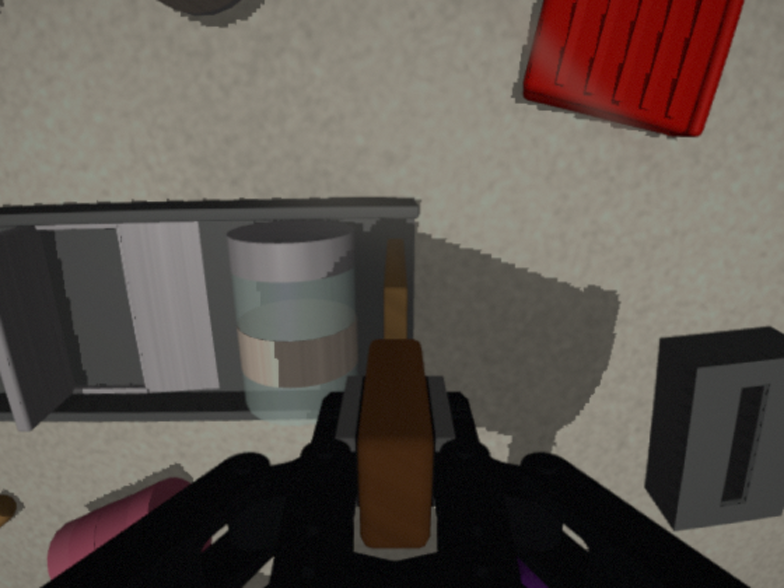

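send_rows --travel '[[0, -0.2, -0.01], [0, -0.2, -0.01], [0, -0.2, -0.01], [0, -0.2, -0.01], [0, -0.2, -0.01], [0, -0.2, -0.01], [0, -0.2, -0.01], [0, -0.2, -0.01], [0, -0.2, -0.01], [0, -0.2, -0.01]]' --angular '[[0, 0, 0], [0, 0, 0], [0, 0, 0], [0, 0, 0], [0, 0, 0], [0, 0, 0], [0, 0, 0], [0, 0, 0], [0, 0, 0], [0, 0, 0]]' --hand '[255, 255, 255, 255, 255, 255, 255, 255, 255, 255]'

```text
time_s: 7.35
eef_pos: [0.6117, -0.071, 0.1183]
tcp_rot: [3.138, 0.143, 0.0]
contact_force: [-0.1, -0.6, -1.5]
grip_width: 0.017
```

```bash
python3 st.py
```

```text
7.35 [ 0.6117 -0.071   0.1183] [3.1383e+00 1.4260e-01 1.0000e-04] F [-0.14 -0.61 -1.54] Fu -0.59 T [-0.07  0.01 -0.01] lx -0.1395 ly -0.004
```

send_rows --travel '[[0, -0.2, -0.01], [0, -0.2, -0.01], [0, -0.2, -0.01], [0, -0.2, -0.01], [0, -0.2, -0.01], [0, -0.2, -0.01], [0, -0.2, -0.01], [0, -0.2, -0.01], [0, -0.2, -0.01], [0, -0.2, -0.01]]' --angular '[[0, 0, 0], [0, 0, 0], [0, 0, 0], [0, 0, 0], [0, 0, 0], [0, 0, 0], [0, 0, 0], [0, 0, 0], [0, 0, 0], [0, 0, 0]]' --hand '[255, 255, 255, 255, 255, 255, 255, 255, 255, 255]'

```text
time_s: 8.18
eef_pos: [0.6098, -0.051, 0.1193]
tcp_rot: [-3.138, -0.143, 0.0]
contact_force: [0.3, 0.5, -0.8]
grip_width: 0.0175
```

```bash
python3 st.py;python3 - <<'E'
from workcell import status,cams,env
from h import crop
for n,c in(('side',(210,170,430,390,2.7)),):
    crop(cams.get_image(n),*c,f'pics/{n}5.png')
E
```

```text
8.18 [ 0.6098 -0.051   0.1193] [-3.1383 -0.1426  0.    ] F [ 0.25  0.46 -0.85] Fu 0.43 T [-0.15  0.02  0.02] lx -0.1195 ly -0.0039
```

View pics/side5.png

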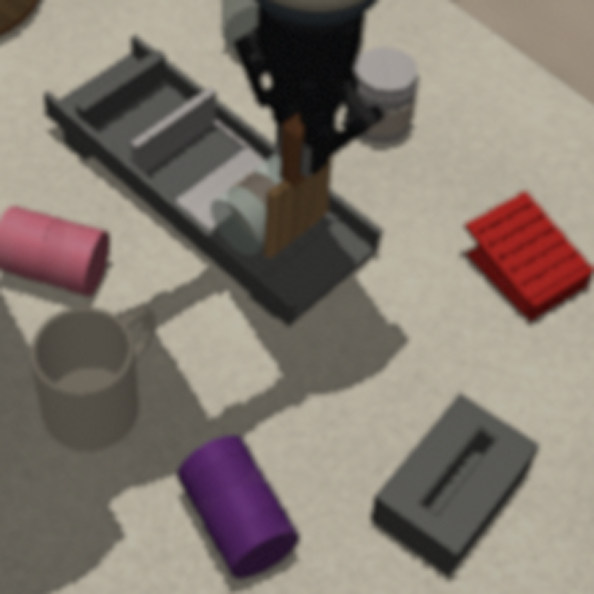

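send_rows --travel '[[0, -0.2, -0.01], [0, -0.2, -0.01], [0, -0.2, -0.01], [0, -0.2, -0.01], [0, -0.2, -0.01], [0, -0.2, -0.01], [0, -0.2, -0.01], [0, -0.2, -0.01], [0, -0.2, -0.01], [0, -0.2, -0.01]]' --angular '[[0, 0, 0], [0, 0, 0], [0, 0, 0], [0, 0, 0], [0, 0, 0], [0, 0, 0], [0, 0, 0], [0, 0, 0], [0, 0, 0], [0, 0, 0]]' --hand '[255, 255, 255, 255, 255, 255, 255, 255, 255, 255]'

```text
time_s: 9.07
eef_pos: [0.608, -0.0311, 0.1203]
tcp_rot: [-3.138, -0.143, 0.0]
contact_force: [-0.4, -0.3, -0.2]
grip_width: 0.0176
```

```bash
python3 st.py
```

```text
9.07 [ 0.608  -0.0311  0.1203] [-3.1384 -0.1426  0.    ] F [-0.41 -0.3  -0.2 ] Fu -0.26 T [-0.08 -0.03  0.03] lx -0.0995 ly -0.004
```

send_rows --travel '[[0, -0.2, -0.01], [0, -0.2, -0.01], [0, -0.2, -0.01], [0, -0.2, -0.01], [0, -0.2, -0.01], [0, -0.2, -0.01], [0, -0.2, -0.01], [0, -0.2, -0.01], [0, -0.2, -0.01], [0, -0.2, -0.01]]' --angular '[[0, 0, 0], [0, 0, 0], [0, 0, 0], [0, 0, 0], [0, 0, 0], [0, 0, 0], [0, 0, 0], [0, 0, 0], [0, 0, 0], [0, 0, 0]]' --hand '[255, 255, 255, 255, 255, 255, 255, 255, 255, 255]'

```text
time_s: 9.9
eef_pos: [0.6062, -0.0112, 0.1213]
tcp_rot: [-3.138, -0.143, -0.0]
contact_force: [-0.3, -0.8, -0.2]
grip_width: 0.0176
```

```bash
python3 st.py;python3 - <<'E'
from workcell import status,cams,env
from h import crop
for n,c in(('side',(210,170,430,390,2.7)),('scene',(180,110,340,290,3.3))):
    crop(cams.get_image(n),*c,f'pics/{n}6.png')
E
```

```text
9.9 [ 0.6062 -0.0112  0.1213] [-3.1383 -0.1426 -0.    ] F [-0.31 -0.84 -0.16] Fu -0.81 T [-0.25 -0.    0.02] lx -0.0795 ly -0.004
```

View pics/side6.png

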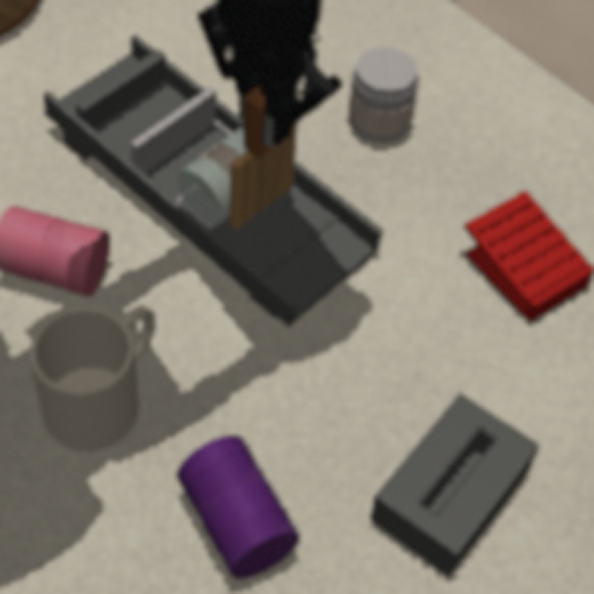

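View pics/scene6.png

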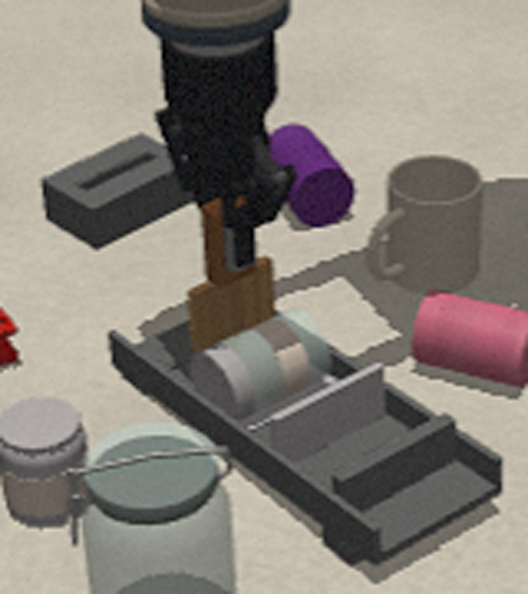

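send_rows --travel '[[0, -0.15, -0.01], [0, -0.15, -0.01], [0, -0.15, -0.01], [0, -0.15, -0.01], [0, -0.15, -0.01], [0, -0.15, -0.01], [0, -0.15, -0.01], [0, -0.15, -0.01], [0, -0.15, -0.01], [0, -0.15, -0.01]]' --angular '[[0, 0, 0], [0, 0, 0], [0, 0, 0], [0, 0, 0], [0, 0, 0], [0, 0, 0], [0, 0, 0], [0, 0, 0], [0, 0, 0], [0, 0, 0]]' --hand '[255, 255, 255, 255, 255, 255, 255, 255, 255, 255]'

```text
time_s: 10.83
eef_pos: [0.6048, 0.0037, 0.1223]
tcp_rot: [-3.138, -0.143, -0.0]
contact_force: [-0.2, -0.4, -0.9]
grip_width: 0.0176
```

```bash
python3 st.py
```

```text
10.83 [0.6048 0.0037 0.1223] [-3.1384 -0.1426 -0.    ] F [-0.17 -0.37 -0.88] Fu -0.35 T [-0.27  0.02  0.06] lx -0.0645 ly -0.004
```

send_rows --travel '[[0, -0.15, -0.01], [0, -0.15, -0.01], [0, -0.15, -0.01], [0, -0.15, -0.01], [0, -0.15, -0.01], [0, -0.15, -0.01], [0, -0.15, -0.01], [0, -0.15, -0.01], [0, -0.15, -0.01], [0, -0.15, -0.01]]' --angular '[[0, 0, 0], [0, 0, 0], [0, 0, 0], [0, 0, 0], [0, 0, 0], [0, 0, 0], [0, 0, 0], [0, 0, 0], [0, 0, 0], [0, 0, 0]]' --hand '[255, 255, 255, 255, 255, 255, 255, 255, 255, 255]'

```text
time_s: 11.67
eef_pos: [0.6034, 0.0187, 0.1233]
tcp_rot: [-3.138, -0.143, 0.0]
contact_force: [0.3, -0.1, -1.3]
grip_width: 0.0173
```

```bash
python3 st.py;python3 - <<'E'
from workcell import status,cams,env
from h import crop
for n,c in(('side',(210,170,430,390,2.7)),('scene',(180,110,340,290,3.3))):
    crop(cams.get_image(n),*c,f'pics/{n}7.png')
E
```

```text
11.67 [0.6034 0.0187 0.1233] [-3.1382e+00 -1.4260e-01  1.0000e-04] F [ 0.35 -0.08 -1.28] Fu -0.11 T [-0.03  0.02  0.03] lx -0.0494 ly -0.0039
```

View pics/scene7.png

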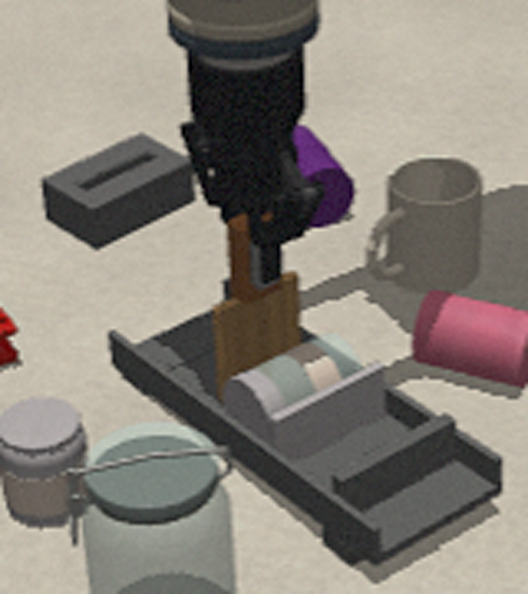

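send_rows --travel '[[0, -0.12, -0.01], [0, -0.12, -0.01], [0, -0.12, -0.01], [0, -0.12, 0], [0, -0.12, -0.01], [0, -0.12, 0], [0, -0.12, -0.01], [0, -0.12, 0], [0, -0.12, -0.01], [0, -0.12, 0]]' --angular '[[0, 0, 0], [0, 0, 0], [0, 0, 0], [0, 0, 0], [0, 0, 0], [0, 0, 0], [0, 0, 0], [0, 0, 0], [0, 0, 0], [0, 0, 0]]' --hand '[255, 255, 255, 255, 255, 255, 255, 255, 255, 255]'

```text
time_s: 12.6
eef_pos: [0.6025, 0.0301, 0.1239]
tcp_rot: [3.137, 0.143, 0.0]
contact_force: [0.1, -4.4, 0.3]
grip_width: 0.0174
```

```bash
python3 st.py
```

```text
12.6 [0.6025 0.0301 0.1239] [3.1375e+00 1.4290e-01 2.0000e-04] F [ 0.14 -4.41  0.28] Fu -4.41 T [-1.34  0.02  0.14] lx -0.038 ly -0.004
```

send_rows --travel '[[0, -0.15, -0.01], [0, -0.15, -0.01], [0, -0.15, -0.01], [0, -0.15, 0], [0, -0.15, -0.01], [0, -0.15, -0.01], [0, -0.15, -0.01], [0, -0.15, 0], [0, -0.15, -0.01], [0, -0.15, -0.01]]' --angular '[[0, 0, 0], [0, 0, 0], [0, 0, 0], [0, 0, 0], [0, 0, 0], [0, 0, 0], [0, 0, 0], [0, 0, 0], [0, 0, 0], [0, 0, 0]]' --hand '[255, 255, 255, 255, 255, 255, 255, 255, 255, 255]'

```text
time_s: 13.43
eef_pos: [0.601, 0.0455, 0.1247]
tcp_rot: [3.138, 0.143, -0.0]
contact_force: [-0.4, -5.6, -0.5]
grip_width: 0.0171
```

```bash
python3 st.py;python3 - <<'E'
from workcell import status,cams,env
from h import crop
for n,c in(('side',(210,170,430,390,2.7)),('scene',(180,110,340,290,3.3))):
    crop(cams.get_image(n),*c,f'pics/{n}8.png')
E
```

```text
13.43 [0.601  0.0455 0.1247] [ 3.1383  0.1426 -0.    ] F [-0.39 -5.59 -0.49] Fu -5.54 T [-1.25 -0.06  0.16] lx -0.0226 ly -0.004
```

View pics/scene8.png

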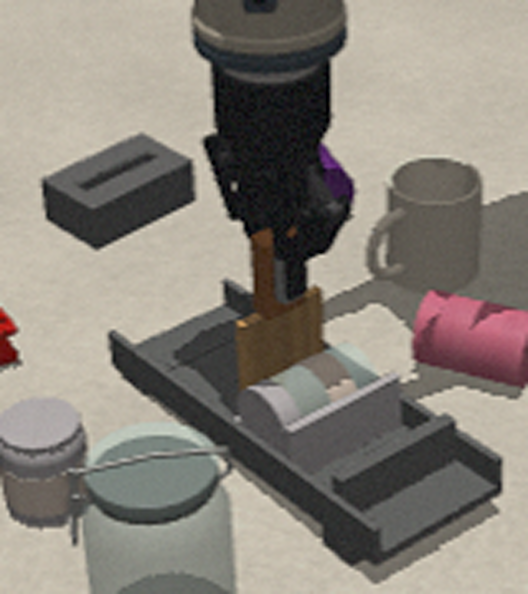

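View pics/side8.png

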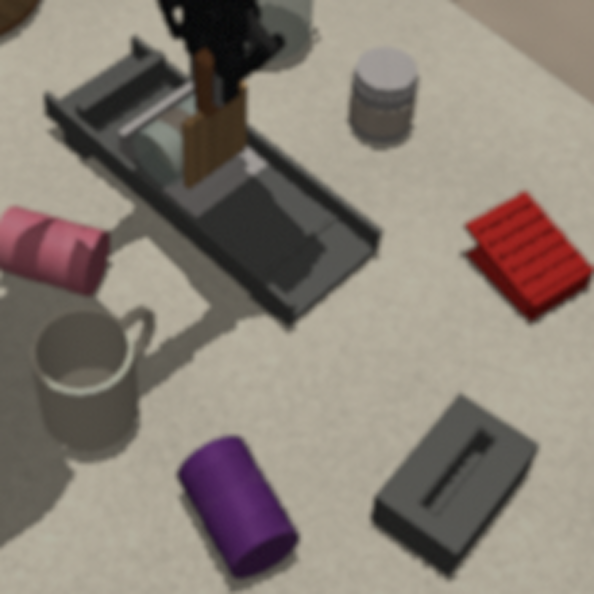

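send_rows --travel '[[0, -0.15, -0.01], [0, -0.15, -0.01], [0, -0.15, -0.01], [0, -0.15, 0], [0, -0.15, -0.01], [0, -0.15, -0.01], [0, -0.15, -0.01], [0, -0.15, 0], [0, -0.15, -0.01], [0, -0.15, -0.01]]' --angular '[[0, 0, 0], [0, 0, 0], [0, 0, 0], [0, 0, 0], [0, 0, 0], [0, 0, 0], [0, 0, 0], [0, 0, 0], [0, 0, 0], [0, 0, 0]]' --hand '[255, 255, 255, 255, 255, 255, 255, 255, 255, 255]'

```text
time_s: 14.37
eef_pos: [0.5996, 0.0605, 0.1255]
tcp_rot: [3.138, 0.143, -0.0]
contact_force: [-0.1, -4.4, -0.7]
grip_width: 0.0173
```

```bash
python3 st.py
```

```text
14.37 [0.5996 0.0605 0.1255] [ 3.1383e+00  1.4270e-01 -1.0000e-04] F [-0.12 -4.45 -0.74] Fu -4.42 T [-1.18 -0.08  0.1 ] lx -0.0075 ly -0.004
```

send_rows --travel '[[0, -0.12, -0.01], [0, -0.12, -0.01], [0, -0.12, -0.01], [0, -0.12, 0], [0, -0.12, -0.01], [0, -0.12, 0], [0, -0.12, -0.01], [0, -0.12, 0], [0, -0.1, -0.01], [0, -0.05, 0]]' --angular '[[0, 0, 0], [0, 0, 0], [0, 0, 0], [0, 0, 0], [0, 0, 0], [0, 0, 0], [0, 0, 0], [0, 0, 0], [0, 0, 0], [0, 0, 0]]' --hand '[255, 255, 255, 255, 255, 255, 255, 255, 255, 255]'

```text
time_s: 15.2
eef_pos: [0.5986, 0.0715, 0.1261]
tcp_rot: [-3.138, -0.143, 0.0]
contact_force: [0.4, -4.8, -2.0]
grip_width: 0.0172
```

```bash
python3 st.py
```

```text
15.2 [0.5986 0.0715 0.1261] [-3.1383e+00 -1.4270e-01  1.0000e-04] F [ 0.36 -4.8  -1.99] Fu -4.81 T [-1.1  -0.07  0.18] lx 0.0036 ly -0.0039
```

send_rows --travel '[[0, -0.1, -0.01], [0, -0.1, 0], [0, -0.1, -0.01], [0, -0.1, 0], [0, -0.1, -0.01], [0, -0.1, 0]]' --angular '[[0, 0, 0], [0, 0, 0], [0, 0, 0], [0, 0, 0], [0, 0, 0], [0, 0, 0]]' --hand '[255, 255, 255, 255, 255, 255]'

```text
time_s: 15.7
eef_pos: [0.5981, 0.0775, 0.1264]
tcp_rot: [-3.138, -0.143, 0.0]
contact_force: [0.2, -4.9, -1.4]
grip_width: 0.0174
```

```bash
python3 st.py;python3 - <<'E'
from workcell import status,cams,env
from h import crop
for n,c in(('side',(200,160,310,260,5.5)),('scene',(240,190,340,290,6))):
    crop(cams.get_image(n),*c,f'pics/{n}9.png')
E
```

```text
15.7 [0.5981 0.0775 0.1264] [-3.1383e+00 -1.4260e-01  1.0000e-04] F [ 0.24 -4.86 -1.37] Fu -4.86 T [-1.06 -0.02  0.09] lx 0.0095 ly -0.004
```

View pics/scene9.png

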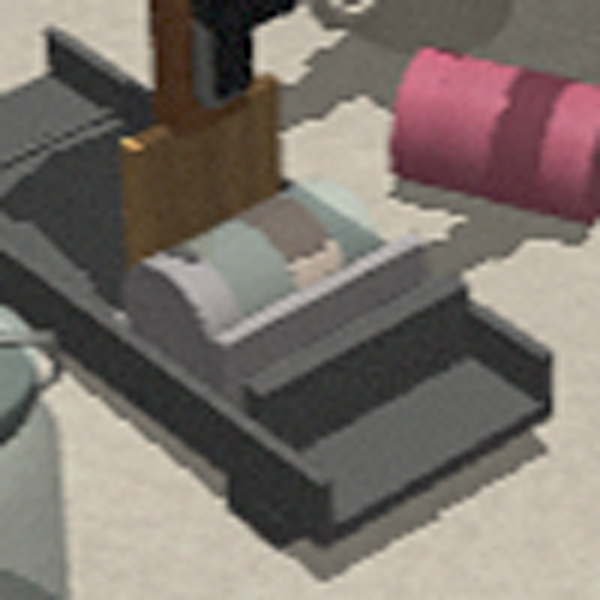

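View pics/side9.png

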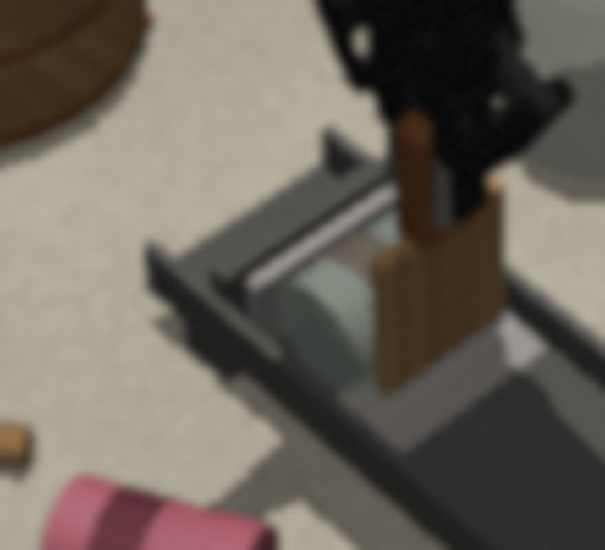

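```bash
python3 - <<'E'
from workcell import cams
from h import *
C=cams.camera_model('scene')
u=np.array([-.091,.9958]);v=np.array([-.9958,-.091])
for n,px,zs in (('blockL',(281.7,254.2),(.043,.047,.051)),('blockR',(240+465/6,190+285/6),(.043,.047,.051)),('plateL back?',(276.7,246.7),(.065,.069,.073)),('plateR',(240+415/6,190+238/6),(.065,.069,.073))):
    for z in zs:
        d=ray(C,px,z)[:2]-[.595,.0676]; print(n,z,(d@u).round(4),(d@v).round(4))
E
```

```text
blockL 0.043 0.0785 -0.0356
blockL 0.047 0.0822 -0.0385
blockL 0.051 0.0858 -0.0414
blockR 0.043 0.0855 0.0632
blockR 0.047 0.0891 0.0597
blockR 0.051 0.0928 0.0563
plateL back? 0.065 0.0725 -0.0442
plateL back? 0.069 0.0763 -0.0472
plateL back? 0.073 0.0802 -0.0501
plateR 0.065 0.0727 0.0488
plateR 0.069 0.0765 0.0454
plateR 0.073 0.0803 0.0419
```

send_rows --travel '[[0, -0.06, 0], [0, -0.06, -0.01]]' --angular '[[0, 0, 0], [0, 0, 0]]' --hand '[255, 255]'

```text
time_s: 15.97
eef_pos: [0.5979, 0.0785, 0.1265]
tcp_rot: [3.138, 0.143, -0.0]
contact_force: [-0.0, -3.7, -2.5]
grip_width: 0.0171
```

```bash
python3 st.py
```

```text
15.97 [0.5979 0.0785 0.1265] [ 3.1383e+00  1.4260e-01 -2.0000e-04] F [-0.02 -3.73 -2.46] Fu -3.72 T [-1.01 -0.03  0.14] lx 0.0106 ly -0.0039
```

send_rows --travel '[[0, -0.06, 0], [0, -0.06, -0.01]]' --angular '[[0, 0, 0], [0, 0, 0]]' --hand '[255, 255]'

```text
time_s: 16.13
eef_pos: [0.5979, 0.0798, 0.1266]
tcp_rot: [3.138, 0.143, -0.0]
contact_force: [-1.3, -3.9, -3.1]
grip_width: 0.0174
```

send_rows --travel '[[0, -0.06, 0], [0, -0.06, -0.01]]' --angular '[[0, 0, 0], [0, 0, 0]]' --hand '[255, 255]'

```text
time_s: 16.3
eef_pos: [0.5977, 0.081, 0.1266]
tcp_rot: [3.138, 0.143, -0.0]
contact_force: [-0.7, -3.6, -1.7]
grip_width: 0.0175
```

send_rows --travel '[[0, -0.06, 0], [0, -0.06, -0.01]]' --angular '[[0, 0, 0], [0, 0, 0]]' --hand '[255, 255]'

```text
time_s: 16.47
eef_pos: [0.5976, 0.0822, 0.1267]
tcp_rot: [-3.138, -0.143, 0.0]
contact_force: [0.1, -4.5, -1.5]
grip_width: 0.0174
```

send_rows --travel '[[0, -0.05, 0], [0, -0.05, -0.01]]' --angular '[[0, 0, 0], [0, 0, 0]]' --hand '[255, 255]'

```text
time_s: 16.63
eef_pos: [0.5975, 0.0832, 0.1269]
tcp_rot: [-3.138, -0.143, 0.0]
contact_force: [-0.7, -3.3, -2.1]
grip_width: 0.0176
```

send_rows --travel '[[0, -0.05, 0], [0, -0.05, 0]]' --angular '[[0, 0, 0], [0, 0, 0]]' --hand '[255, 255]'

```text
time_s: 16.8
eef_pos: [0.5975, 0.0842, 0.1269]
tcp_rot: [3.138, 0.143, 0.0]
contact_force: [-0.5, -3.5, -1.8]
grip_width: 0.0173
```

send_rows --travel '[[0, -0.05, -0.01], [0, -0.05, 0]]' --angular '[[0, 0, 0], [0, 0, 0]]' --hand '[255, 255]'

```text
time_s: 16.97
eef_pos: [0.5974, 0.0852, 0.127]
tcp_rot: [-3.138, -0.143, 0.0]
contact_force: [-0.6, -4.0, -1.0]
grip_width: 0.0175
```

send_rows --travel '[[0, -0.05, 0], [0, -0.05, -0.01]]' --angular '[[0, 0, 0], [0, 0, 0]]' --hand '[255, 255]'

```text
time_s: 17.13
eef_pos: [0.5973, 0.0862, 0.1271]
tcp_rot: [3.138, 0.143, -0.0]
contact_force: [-0.8, -4.7, -3.2]
grip_width: 0.0178
```

send_rows --travel '[[0, -0.05, 0], [0, -0.05, 0]]' --angular '[[0, 0, 0], [0, 0, 0]]' --hand '[255, 255]'

```text
time_s: 17.3
eef_pos: [0.5973, 0.0872, 0.1271]
tcp_rot: [-3.138, -0.143, -0.0]
contact_force: [-0.6, -4.2, -1.5]
grip_width: 0.0174
```

send_rows --travel '[[0, -0.05, 0], [0, -0.05, -0.01]]' --angular '[[0, 0, 0], [0, 0, 0]]' --hand '[255, 255]'

```text
time_s: 17.47
eef_pos: [0.5971, 0.0879, 0.1272]
tcp_rot: [3.138, 0.143, 0.0]
contact_force: [-0.5, -8.2, -1.9]
grip_width: 0.0177
```

send_rows --travel '[[0, 0, 0]]' --angular '[[0, 0, 0]]' --hand '[255]'

```text
time_s: 17.55
eef_pos: [0.5971, 0.0879, 0.1272]
tcp_rot: [3.138, 0.143, -0.0]
contact_force: [-0.7, -6.3, -1.8]
grip_width: 0.0173
```

```bash
python3 st.py
```

```text
17.55 [0.5971 0.0879 0.1272] [ 3.1378  0.1428 -0.    ] F [-0.68 -6.31 -1.81] Fu -6.22 T [-1.71  0.09  0.11] lx 0.02 ly -0.004
```

send_rows --travel '[[0, -0.02, 0]]' --angular '[[0, 0, 0]]' --hand '[255]'

```text
time_s: 17.63
eef_pos: [0.5971, 0.0879, 0.1272]
tcp_rot: [3.138, 0.143, -0.0]
contact_force: [0.5, -9.1, -1.9]
grip_width: 0.0175
```

```bash
python3 st.py
```

```text
17.63 [0.5971 0.0879 0.1272] [ 3.1377  0.1428 -0.    ] F [ 0.53 -9.14 -1.89] Fu -9.15 T [-2.06  0.06  0.16] lx 0.0201 ly -0.004
```

send_rows --travel '[[0, -0.03, 0], [0, 0, 0]]' --angular '[[0, 0, 0], [0, 0, 0]]' --hand '[255, 255]'

```text
time_s: 17.8
eef_pos: [0.5971, 0.0881, 0.1272]
tcp_rot: [3.137, 0.143, 0.0]
contact_force: [0.3, -8.8, -1.8]
grip_width: 0.0176
```

```bash
python3 st.py
```

```text
17.8 [0.5971 0.0881 0.1272] [3.1374 0.1429 0.    ] F [ 0.33 -8.84 -1.76] Fu -8.83 T [-2.15  0.04  0.16] lx 0.0202 ly -0.004
```

send_rows --travel '[[0, -0.01, 0], [0, 0, 0], [0, 0, 0], [0, 0, 0]]' --angular '[[0, 0, 0], [0, 0, 0], [0, 0, 0], [0, 0, 0]]' --hand '[255, 255, 255, 255]'

```text
time_s: 18.13
eef_pos: [0.5971, 0.0881, 0.1272]
tcp_rot: [3.137, 0.143, -0.0]
contact_force: [-1.0, -9.6, -1.6]
grip_width: 0.0173
```

```bash
python3 st.py
```

```text
18.13 [0.5971 0.0881 0.1272] [ 3.1373  0.1428 -0.    ] F [-1.01 -9.58 -1.57] Fu -9.45 T [-2.3  -0.01  0.16] lx 0.0202 ly -0.004
```

send_rows --travel '[[0, 0, 0], [0, 0, 0], [0, 0, 0]]' --angular '[[0, 0, 0], [0, 0, 0], [0, 0, 0]]' --hand '[255, 255, 255]'

```text
time_s: 18.38
eef_pos: [0.5971, 0.0881, 0.1272]
tcp_rot: [3.137, 0.143, 0.0]
contact_force: [-0.5, -9.9, -1.2]
grip_width: 0.0175
```

```bash
python3 st.py;python3 - <<'E'
from workcell import status,cams,env
from h import crop
for n,c in(('side',(200,160,310,260,5.5)),('scene',(240,190,340,290,6))):
    crop(cams.get_image(n),*c,f'pics/{n}10.png')
E
```

```text
18.38 [0.5971 0.0881 0.1272] [3.1374 0.1427 0.    ] F [-0.5  -9.89 -1.19] Fu -9.8 T [-2.28  0.05  0.17] lx 0.0202 ly -0.004
```

View pics/scene10.png

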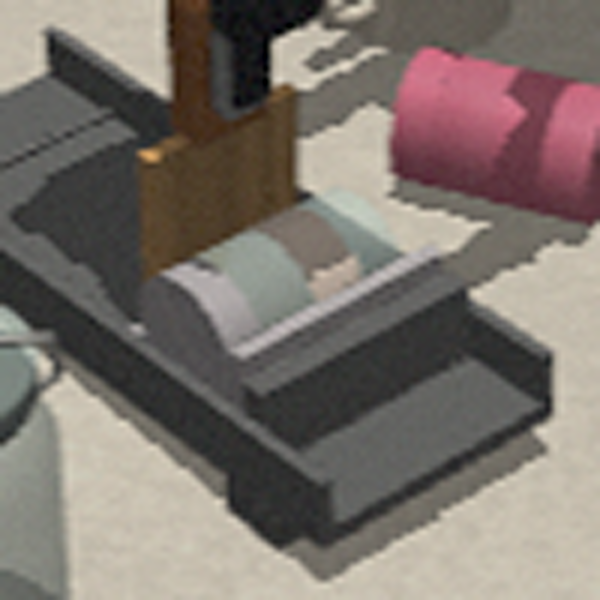

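View pics/side10.png

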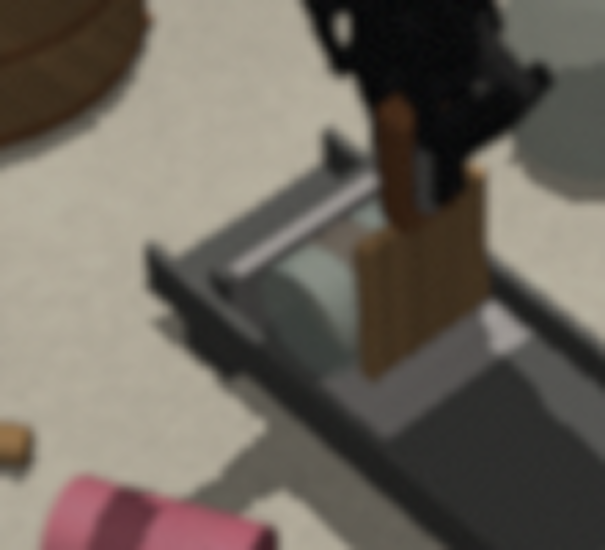

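send_rows --travel '[[0, 0.05, 0], [0, 0.1, 0], [0, 0.2, 0], [0, 0.4, 0], [0, 0.8, 0], [0, 1.0, 0], [0, 1.0, -0.3], [0, 1.0, -0.8], [0, 1.0, -1.3], [0, 1.0, -1.3]]' --angular '[[0, 0, 0], [0, 0, 0], [0, 0, 0], [0, 0, 0], [0, 0, 0], [0, 0, 0], [0, 0, 0], [0, 0, 0], [0, 0, 0], [0, 0, 0]]' --hand '[255, 255, 255, 255, 255, 255, 255, 255, 255, 255]'

```text
time_s: 19.32
eef_pos: [0.603, 0.0221, 0.1651]
tcp_rot: [-3.138, -0.142, 0.0]
contact_force: [1.3, 0.3, -1.0]
grip_width: 0.0169
```

send_rows --travel '[[0, 1.0, -1.3], [0, 1.0, -1.0], [0, 1.0, -0.5], [0, 0, 0]]' --angular '[[0, 0, 0], [0, 0, 0], [0, 0, 0], [0, 0, 0]]' --hand '[255, 255, 255, 255]'

```text
time_s: 19.65
eef_pos: [0.6066, -0.0086, 0.1936]
tcp_rot: [3.138, 0.14, 0.004]
contact_force: [0.4, 0.2, -1.8]
grip_width: 0.0178
```

```bash
python3 st.py;python3 - <<'E'
from workcell import status,cams,env
from h import crop
for n,c in(('side',(200,160,310,260,5.5)),('scene',(180,80,340,290,2.8))):
    crop(cams.get_image(n),*c,f'pics/{n}11.png')
E
```

```text
19.65 [ 0.6066 -0.0086  0.1936] [3.1377 0.1403 0.0036] F [ 0.45  0.18 -1.8 ] Fu 0.14 T [-0.01  0.01  0.03] lx -0.0769 ly -0.0046
```

View pics/scene11.png

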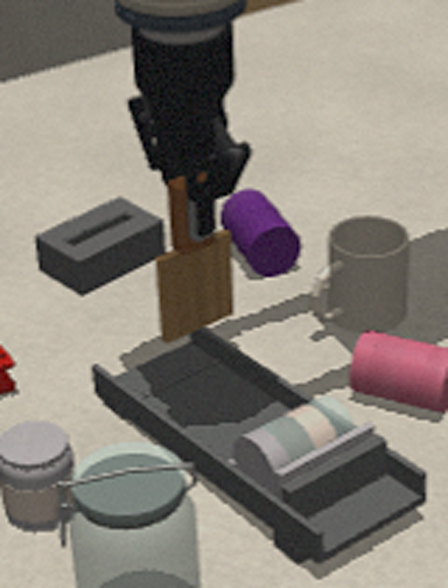

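View pics/side11.png

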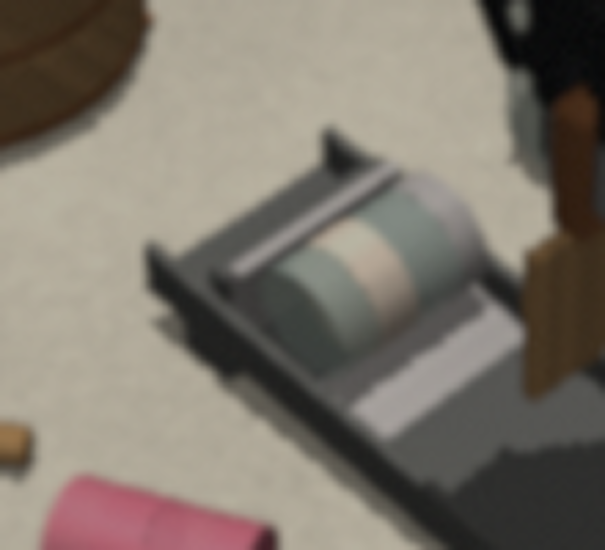

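Scene crop: the jar sits in the dip (300,440), with the plate against the end block and the paddle clear. Now I carry the paddle back.

send_rows --travel '[[0, 0, 0], [0, 0, 0]]' --angular '[[0, 0, -0.054], [0, 0, -0.053]]' --hand '[255, 255]'

```text
time_s: 19.92
eef_pos: [0.6052, -0.0059, 0.1913]
tcp_rot: [-3.125, -0.314, 0.002]
contact_force: [0.3, 0.0, -1.1]
grip_width: 0.0172
```

send_rows --travel '[[-0.5, 1.3, 0], [-1.1, 2.6, 0], [-1.3, 3.2, 0], [-1.3, 3.2, 0], [-1.3, 3.2, 0], [-1.3, 3.2, 0], [-1.3, 3.2, 0], [-1.3, 3.2, 0], [-1.0, 2.5, 0], [-0.5, 1.2, 0]]' --angular '[[0, 0, 0], [0, 0, 0], [0, 0, 0], [0, 0, 0], [0, 0, 0], [0, 0, 0], [0, 0, 0], [0, 0, 0], [0, 0, 0], [0, 0, 0]]' --hand '[255, 255, 255, 255, 255, 255, 255, 255, 255, 255]'

```text
time_s: 20.75
eef_pos: [0.5503, -0.2938, 0.1914]
tcp_rot: [3.127, 0.306, -0.001]
contact_force: [-0.3, 0.6, -1.4]
grip_width: 0.0173
```

send_rows --travel '[[0, 0, 0], [0, 0, 0]]' --angular '[[0, 0, 0], [0, 0, 0]]' --hand '[255, 255]'

```text
time_s: 20.92
eef_pos: [0.5511, -0.2905, 0.1916]
tcp_rot: [-3.126, -0.308, 0.001]
contact_force: [-0.2, 0.5, 0.1]
grip_width: 0.0174
```

```bash
python3 st.py;python3 - <<'E'
from workcell import status,cams,env
from h import crop
for n,c in(('side',(310,200,450,390,3.1)),('scene',(160,80,300,220,4)),('wrist',(0,0,560,420,1.4))):
    crop(cams.get_image(n),*c,f'pics/{n}12.png')
E
```

```text
20.92 [ 0.5511 -0.2905  0.1916] [-3.1255e+00 -3.0760e-01  1.2000e-03] F [-0.2   0.46  0.06] Fu 0.47 T [ 0.03 -0.02 -0.01] lx -0.3526 ly 0.0763
```

View pics/scene12.png

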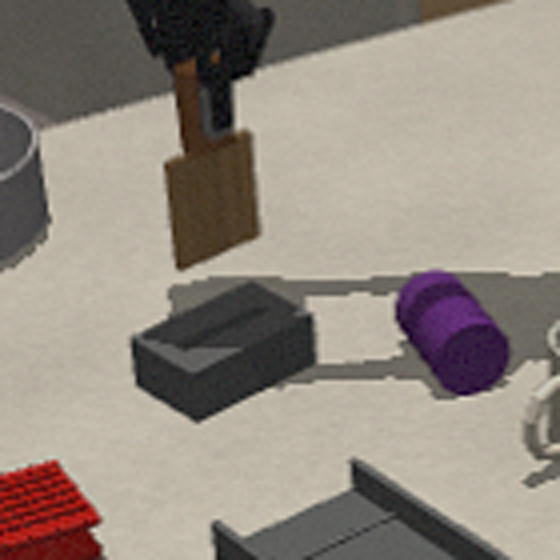

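View pics/side12.png

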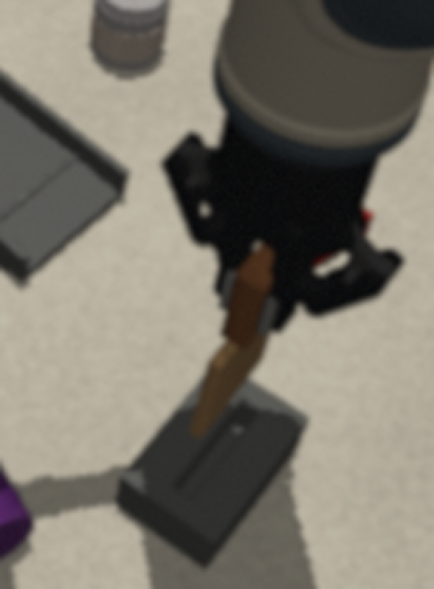

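View pics/wrist12.png

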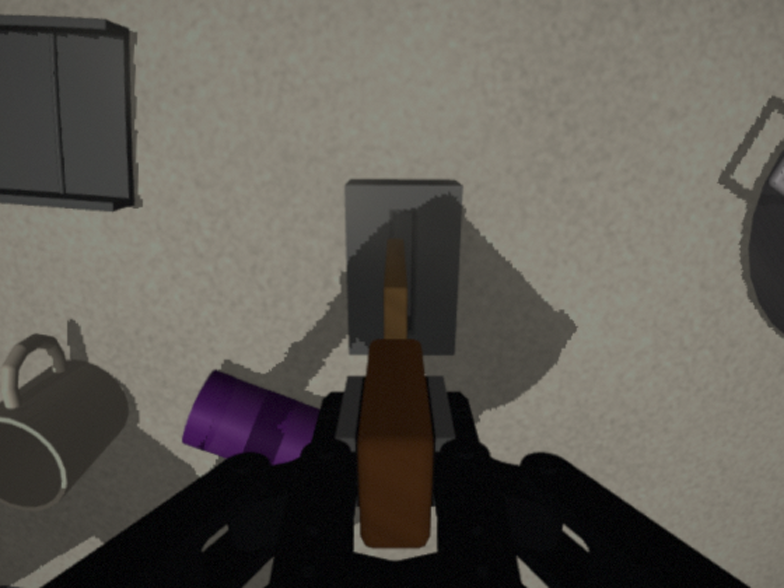

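send_rows --travel '[[0, 0.36, 0.5], [0, 0, 1.2], [0, 0, 1.2], [0, 0, 1.0], [0, 0, 0.7], [0, 0, 0.3], [0, 0, 0], [0, 0, 0]]' --angular '[[0, 0, 0], [0, 0, 0], [0, 0, 0], [0, 0, 0], [0, 0, 0], [0, 0, 0], [0, 0, 0], [0, 0, 0]]' --hand '[255, 255, 255, 255, 255, 255, 255, 255]'

```text
time_s: 21.73
eef_pos: [0.5524, -0.2941, 0.1434]
tcp_rot: [3.126, 0.31, 0.0]
contact_force: [-0.5, 1.0, -0.5]
grip_width: 0.0176
```

```bash
python3 st.py;python3 - <<'E'
from workcell import status,cams,env
from h import crop
for n,c in(('side',(330,290,430,390,6)),('scene',(180,110,250,190,7)),('wrist',(220,100,360,300,3))):
    crop(cams.get_image(n),*c,f'pics/{n}13.png')
E
```

```text
21.73 [ 0.5524 -0.2941  0.1434] [3.1261e+00 3.1040e-01 3.0000e-04] F [-0.5   0.99 -0.45] Fu 1.03 T [0.03 0.01 0.02] lx -0.3563 ly 0.0753
```

View pics/scene13.png

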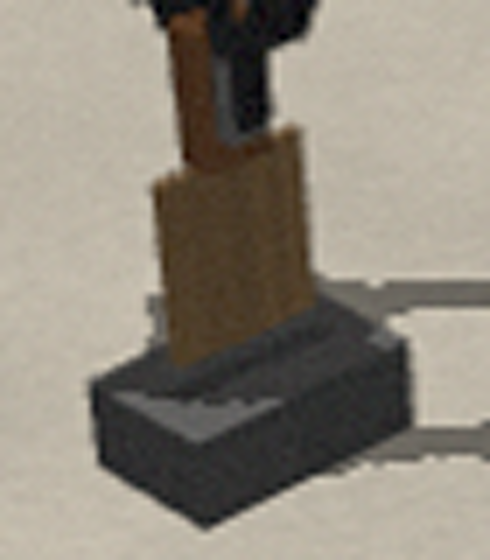

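View pics/side13.png

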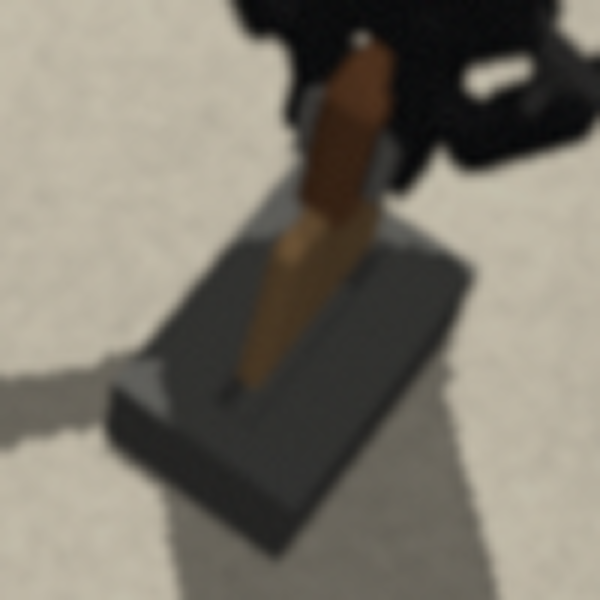

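View pics/wrist13.png

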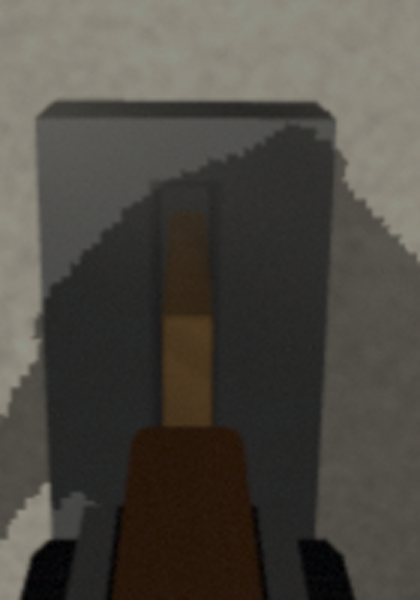

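send_rows --travel '[[0, 0, 0.4], [0, 0, 0.4], [0, 0, 0.4], [0, 0, 0.4]]' --angular '[[0, 0, 0], [0, 0, 0], [0, 0, 0], [0, 0, 0]]' --hand '[255, 255, 255, 255]'

```text
time_s: 22.22
eef_pos: [0.5521, -0.2941, 0.1266]
tcp_rot: [-3.126, -0.31, 0.0]
contact_force: [-0.5, 0.5, -0.3]
grip_width: 0.0172
```

```bash
python3 st.py
```

```text
22.22 [ 0.5521 -0.2941  0.1266] [-3.1261e+00 -3.1010e-01  4.0000e-04] F [-0.48  0.49 -0.27] Fu 0.53 T [-0.01 -0.03  0.06] lx -0.3562 ly 0.0756
```

Blade is 5 mm into the slot with no contact force; I continue down.

send_rows --travel '[[0, 0, 0.4], [0, 0, 0.4], [0, 0, 0.4], [0, 0, 0.4], [0, 0, 0.3], [0, 0, 0.2], [0, 0, 0.1]]' --angular '[[0, 0, 0], [0, 0, 0], [0, 0, 0], [0, 0, 0], [0, 0, 0], [0, 0, 0], [0, 0, 0]]' --hand '[255, 255, 255, 255, 255, 255, 255]'

```text
time_s: 22.8
eef_pos: [0.5522, -0.2941, 0.1048]
tcp_rot: [-3.126, -0.31, 0.0]
contact_force: [0.5, 0.4, -1.0]
grip_width: 0.0173
```

```bash
python3 st.py
```

```text
22.8 [ 0.5522 -0.2941  0.1048] [-3.126e+00 -3.102e-01  4.000e-04] F [ 0.49  0.43 -1.05] Fu 0.38 T [-0.03 -0.03  0.02] lx -0.3562 ly 0.0756
```

send_rows --travel '[[0, 0, 0.1], [0, 0, 0.1], [0, 0, 0.05], [0, 0, 0]]' --angular '[[0, 0, 0], [0, 0, 0], [0, 0, 0], [0, 0, 0]]' --hand '[255, 255, 255, 255]'

```text
time_s: 23.13
eef_pos: [0.5522, -0.2941, 0.1027]
tcp_rot: [3.126, 0.31, 0.0]
contact_force: [-0.2, -0.6, -0.9]
grip_width: 0.0173
```

send_rows --travel '[[0, 0, 0], [0, 0, 0], [0, 0, 0], [0, 0, 0], [0, 0, 0], [0, 0, 0], [0, 0, 0], [0, 0, 0]]' --angular '[[0, 0, 0], [0, 0, 0], [0, 0, 0], [0, 0, 0], [0, 0, 0], [0, 0, 0], [0, 0, 0], [0, 0, 0]]' --hand '[0, 0, 0, 0, 0, 0, 0, 0]'

```text
time_s: 23.8
eef_pos: [0.5523, -0.2941, 0.1027]
tcp_rot: [3.126, 0.31, 0.0]
contact_force: [0.5, -0.1, 0.3]
grip_width: 0.0853
```

```bash
python3 st.py;python3 - <<'E'
from workcell import status,cams,env
from h import crop
for n,c in(('scene',(180,110,250,190,7)),('wrist',(0,0,560,420,1.4))):
    crop(cams.get_image(n),*c,f'pics/{n}14.png')
E
```

```text
23.8 [ 0.5523 -0.2941  0.1027] [3.1262e+00 3.1020e-01 1.0000e-04] F [ 0.48 -0.1   0.34] Fu -0.15 T [-0.03  0.01 -0.05] lx -0.3563 ly 0.0755
```

View pics/scene14.png

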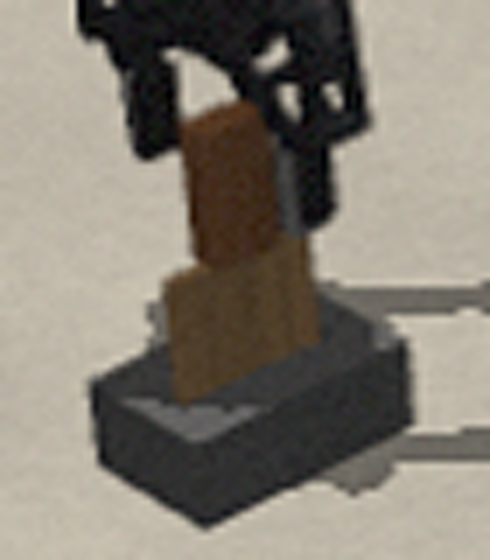

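View pics/wrist14.png

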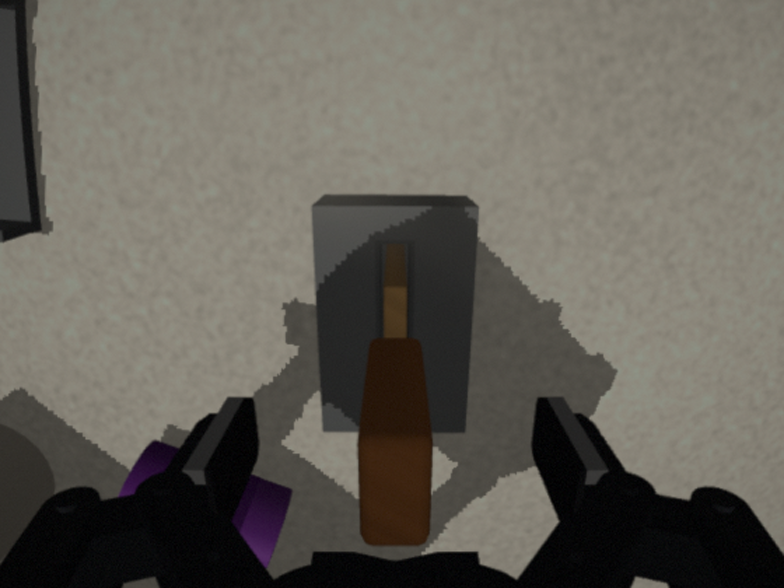

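The paddle is in the slot and the fingers are open on both sides of it (250 and 540). I go straight up.

send_rows --travel '[[0, 0, -0.5], [0, 0, -1.0], [0, 0, -1.5], [0, 0, -2.0], [0, 0, -2.0], [0, 0, -2.0], [0, 0, -2.0], [0, 0, -1.5], [0, 0, -0.7], [0, 0, 0]]' --angular '[[0, 0, 0], [0, 0, 0], [0, 0, 0], [0, 0, 0], [0, 0, 0], [0, 0, 0], [0, 0, 0], [0, 0, 0], [0, 0, 0], [0, 0, 0]]' --hand '[0, 0, 0, 0, 0, 0, 0, 0, 0, 0]'

```text
time_s: 24.73
eef_pos: [0.5529, -0.2945, 0.237]
tcp_rot: [3.124, 0.31, 0.004]
contact_force: [0.3, -1.0, -0.3]
grip_width: 0.0855
```

send_rows --travel '[[0, 0, 0], [0, 0, 0], [0, 0, 0]]' --angular '[[0, 0, 0], [0, 0, 0], [0, 0, 0]]' --hand '[0, 0, 0]'

```text
time_s: 24.98
eef_pos: [0.5518, -0.2938, 0.2336]
tcp_rot: [-3.125, -0.31, 0.002]
contact_force: [1.4, -0.2, 0.7]
grip_width: 0.0851
```

```bash
python3 st.py;python3 - <<'E'
from workcell import status,cams,env
from h import *
a=cams.get_image('scene'); S=cams.camera_model('scene')
crop(a,185,115,245,190,8,'pics/c15b.png'); crop(a,160,110,340,310,3,'pics/c15.png')
m=cams.camera_model('wrist');w=cams.get_image('wrist'); crop(w,0,0,560,420,1.4,'pics/w15.png')
crop(cams.get_image('side'),200,160,430,390,2.6,'pics/s15.png')
E
```

```text
24.98 [ 0.5518 -0.2938  0.2336] [-3.1251e+00 -3.1000e-01  2.3000e-03] F [ 1.44 -0.21  0.66] Fu -0.34 T [-0.03  0.04  0.06] lx -0.356 ly 0.0759
```

View pics/c15b.png

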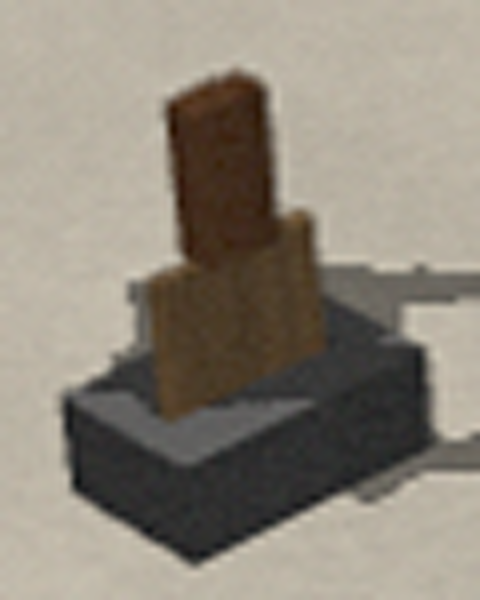

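View pics/c15.png

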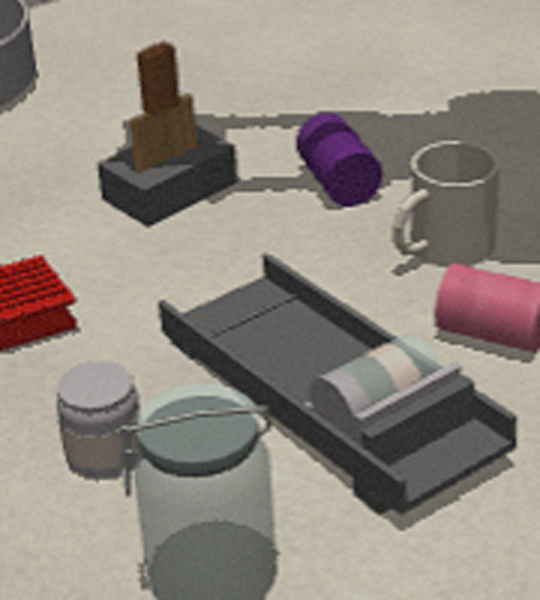

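View pics/s15.png

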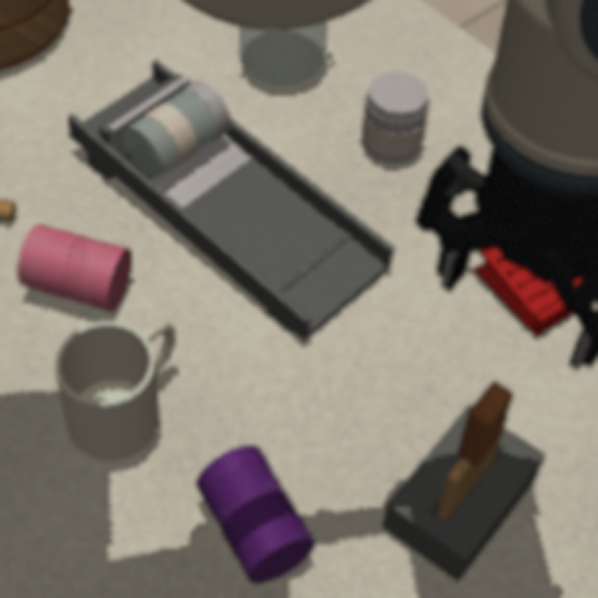

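The paddle shows at the same pixels as in the starting crop. The jar rests in the dip with the plate against the end block. I hand in.

```bash
python3 -c "
from workcell import env
print(env.job_done())"
```

```text
the job is handed in; nothing more can be done
None
```

I rolled the jar up the lane into the dip of the stop, pushed both to the end and bedded them. The paddle is back in its holder, released, and the job is handed in at about 25 s of 72 s. The system gives no verdict, so this rests on my own readings.

- **Push and bedding:** Pushing the stop took a steady 3.5 to 5.5 N, then the force climbed sharply at a jar position of about x = 52 mm. I pressed there with 8.8 to 9.9 N for about 0.6 s. The highest reading was 9.9 N, but force was read only at the end of each call, so a short peak in between could be missed.
- **Jar and stop:** After the release, the pictures show the jar resting in the dip and the stop's plate against the end block.
- **Paddle:** It went into the slot without resistance. The final crop matches the starting picture to within about a pixel: upright and fully down.
- **Bystanders:** The mug, tin, clasp jar, pot holder, pink and purple cylinders look unmoved. I did not check the steamer tiers and spoon in a last close picture, though nothing came near them.
- **Fit uncertainty:** My lane fit left errors of up to about 2.5 pixels, roughly 2 mm, which the end-feeling covered. The stop's own travel reading cannot be seen, so "at the end" rests on the force rise and the pictures.

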